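Throw an empty dropper bottle into the bench pedal bin

ROBOT

A 6-joint arm with a two-finger parallel gripper is mounted at the origin on the work surface. World frame = base frame: x ahead of the robot, y to its left, z up, the work surface at z = 0. Lengths are in m, angles in rad, forces in N, time in s.
With the tool pointing down it reaches from about 0.4 to 0.825 m from the base axis. Payload 7 kg.
Tool frame: the origin (TCP) lies between the finger pads; the fingertips stand 17 mm ahead of it and the grasp point (between the pads) lies 2 mm behind it; x points along the fingers, z is the direction in which the jaws open and shut, and the axes are right-handed (so a half turn about x gives the same grasp; the last joint's range is limited). The gripper opens to 88 mm and grips with 3 to 60 N. Pads are 19 mm wide; open, the fingers measure 130 mm over their backs; the gripper's body (78 mm by 193 mm) begins 47 mm behind the grasp point.
Start: joints at [-0.95, 0.359, 0.012, 0, -1.224, -0.288], TCP at [0.22, -0.638, 0.208] pointing down, gripper open.
Joint ranges: [-3.07, 3.07], [-1.43, 2.12], [-1.02, 1.25], [-3.03, 1.67], [-3.05, -0], [-3.03, 3.03]. Speed limits (rad/s): [2.39, 2.39, 3.01, 3.14, 3.14, 3.14].

INTERFACE

Orientations are given as [roll, pitch, yaw] about the fixed x, y, z axes, in that order (R = Rz(yaw) Ry(pitch) Rx(roll)).
In Python, from station import * gives the robot as it stands.
- The arm moves only by the tool step_arm, never from a script. Its argument "deltas" is a list of rows, each a list of 5 numbers: the shift along the tool's x, y, z in cm, then the turn about the tool's x in degrees, then the closure, from 0 (fully open) to 1 (shut). In form: [[dx, dy, dz, roll, fingers], ...]. A call has exactly 10 rows; each row is the pose to reach, as a shift and turn from the pose commanded when the call began, along the tool's axes at that moment; what a row does not reach only later rows make up. A row lasts 1/12 s, in which the tool goes at most 41.7 mm and 7.16 degrees, less where a joint would pass 70% of its speed; a pose out of reach is approached as far as the arm can. A call with a gripper value outside its range is refused whole. The fingers move at their own pace and stop on an object; "squeeze" is the grip in N (left out, the last holds). Time passes only in rows, so rows that repeat a pose let the fingers close, or fill a call up. It gives the time, the measured TCP pose, the force and the opening at its end, in the units of the state.
- get_state(): the state, without advancing time (a new reading comes with each control period).
- grab_frame(name): name is "side" or "top" or "wrist"; returns a dict with "pixels" (480x640x3 uint8, red, green, blue), "range_z" (480x640 float32, m along the optical axis (not along the pixel's ray), 0 where there is no reading), "fx", "fy", "cx", "cy" (pixels), "view" (4x4, takes a point from world to camera coordinates); the wrist camera has in their place "hand_eye" (4x4, takes a point from camera to tool coordinates, whose origin is the TCP and whose axes are the tool frame's). Camera axes: x right, y down, z forward; pixel columns grow to the right and rows downward; lengths in m; the calibration is good to about 2 mm. A picture is of the moment at which its call begins: read the wrist's pose just before it.
- job_done(): hands the job in, once; it reports no verdict.
Trained networks look in the newest picture that a camera, given by its name, has taken for a name from the list of things; names that differ only in an ending like _2 or _b are one class to them, and where a whole thing is asked for, a point or a joint stands for the part that bears it (a point fixed in the world has none). Each returns a list of dicts, best first, with "conf" (0 to 1); they miss things now and then, are a little off and sometimes report something else, mostly with a low value. They report only what shows in the picture. A call takes as long as a camera call. They do not tell look-alikes from the thing itself.
- boxes_of(thing, camera): "extent" ([left, top, right, bottom] in pixels, round what is visible of it).
- masks_of(thing, camera): "mask" (480x640 bool, what is visible of it) and "extent" ([left, top, right, bottom] in pixels, round what is visible of it).
The state is a dict: "t": time; "q": joint angles; "qd": joint speeds; "joint_efforts": joint torques, N m; "eef_pos": TCP position; "ee_rot": TCP orientation; "force": force on the tool from outside, world axes, zero at the start; "moment": the same for the moment, N m; "width": finger opening in m.
Only numpy, scipy, OpenCV 4.12 (cv2) and the standard library are available. Lean on these libraries where they do the work, as an engineer would, in place of code of your own. Each camera call takes 0.05 s, during which the arm holds its last target.

TASK

Press down the pedal of the small bin on the bench and park it in the hold-open notch on its left, so that the lid stays up by itself. Put the empty dropper bottle (the one with no cap) into the bin, then free the pedal from the notch and ease it slowly all the way back up so that the lid comes down without a bang. Work the lid by the pedal only and keep off the lid itself, do not lean hard on the pedal, and leave the other things on the bench where they are.

Things in the scene. Friction and masses are not known exactly. Their poses are not given: they have to be found in the camera images.
- bin: Bench waste bin of white sheet steel, fixed to the bench: 210 deep (x) x 190 wide (y) x 205 mm high to the rim. Origin: centre of its underside, on the bench. Its x axis points from the front (pedal side, roughly facing the robot) to the back (lid hinge); its +y side is on the left of someone facing the pedal. Open mouth 195 x 175 mm; bucket floor 95 mm above the bench.
- drop_point (a point): Fixed point of the bin: on the level of the rim, 62 mm in front of the middle of the mouth. The place to let the bottle fall: the parked lid leans over the rear half of the mouth, its front edge 175 to 205 mm above the rim and at least 40 mm behind this point.
- tread_top (a point): Centre of the top face of the pedal's black rubber tread, 74 mm in front of the bin's front wall: 50 mm long, 48 mm wide between two side rims 6 mm high and 4 mm thick, clear space above. 96 mm above the bench with the pedal up. It rocks down in an arc, 49 to 65 mm to a hard stop (the pivot is 199 mm behind it, inside the bin) against 6 to 10 N from lid and spring; over 22 N is leaning on it.
- pedal: The pedal: steel lever with the tread (8 mm thick, 50 x 56 mm outside). Origin: the lever's pivot, 20 mm behind the bin's centre, 45 mm above the bench; x axis along the lever from tread to pivot, sloping 0.215 rad with the pedal up. The lever also swivels to the bin's left (+y) about this pivot, against a light centring spring (1.5 N at the tread). Let go unparked, it flies up and the lid slams.
- park_nominal (a point): Fixed point of the bin: where the centre of the tread's top is when parked, 48 mm lower than and 30 mm to the left (+y) of its rest place, if the gate plate sits at its middle height. It does not: each bin's gate plate is set by hand and stop, tooth and notch all lie up to 8 mm higher or lower at the tread, so they must be found by feel.
- gate_slot (a point): Fixed point of the bin, on its front wall where the lever passes the steel gate plate with its J-shaped slot: straight down to the stop, from there 30 mm (at the tread) to the left under a tooth, then up about 9 mm into the hold notch. Only within about 3 mm of the stop does the lever pass the tooth, either way; to free it press to the stop, go back right 30 mm and let up.
- lid (a joint): Angle of the lid in rad: 0 shut, 0.95 to 1.35 with the pedal parked, about 0.2 to 0.25 more at the bottom of the pedal. The lid is linked to the pedal and turns 4.9 rad per rad of pedal, about 0.024 rad per mm at the tread.
- lid_panel: The lid: flat grey plastic panel, 212 x 198 x 12 mm, hinged at the back top edge of the bin. Origin on the hinge; its x axis points from its front edge to the hinge.
- empty_mid (a point): The empty dropper bottle to be thrown away: white plastic, upright on the bench, round body 30 mm across and 56 mm high, 84 mm high in all with its shoulder and bare slim pointed nozzle (no cap). This point is on its axis, 42 mm above its underside. Weighs about 20 g.
- capped: The dropper bottle still in use: the same white bottle with a round screw cap 21 mm across, 84 mm high in all; stands near the empty one and they may be either way round. Origin: centre of its underside. Leave it.
- wash: White plastic wash bottle with a red screw cap, 66 mm across, 170 mm high, to the right of the bin. Origin: centre of its underside. Leave it.
- cup: Small clear plastic cup, 50 mm across, 55 mm high. Origin: centre of its underside. Leave it.
- slidebox: Grey closed box for slides, 95 x 170 x 35 mm, to the right of the bin. Origin: centre of its underside. Leave it.
- pen: Marker pen lying on the bench between the bin and the bottles, 132 mm long (its x), 14 mm thick. Origin: centre of its underside. Leave it.
- jar: Amber glass jar with a black lid, 64 mm across, 85 mm high, between the bin and the slide tray. Origin: centre of its underside. Leave it.
Mind the look-alikes: they are no part of the job. What is shaped like the part that bears empty_mid but yellow is not meant.

How it is judged:
By the outcome, as a careful person would: the job done as asked, in the order asked, and still so for the second after the job is handed in, with the robot touching nothing.
It also fails if it takes over 70 s, if anything falls off the work surface, if the arm or the gripper's body presses on something with over 40 N, if the wrist force passes 120 N, or if a joint passes its speed limit or range.

## Working session

There is one attempt and no reset: what is moved stays moved. The work goes in short steps, Python scripts to look and compute and a tool call to move; the robot and the scene stay as the last step left them, time stands still between calls to the robot, and variables do not carry over. Pictures are saved under pics/ and viewed, and the job is handed in when it is done.

Besides the shell and the picture viewer there is one more tool, called after ">>>" as name(argument=value, ...), one argument or row to a line, values as JSON. step_arm: Moves the arm, as the interface text tells. Its arguments: {"type":"object","properties":{"deltas":{"type":"array"},"squeeze":{"type":"number"}},"required":["deltas"]}

```bash
ls; mkdir -p pics
python3 - <<'E'
from station import *
import cv2, numpy as np
s=get_state(); print({k:np.round(v,3) for k,v in s.items()})
for n in ("side","top","wrist"):
    f=grab_frame(n); cv2.imwrite(f"pics/{n}0.png",f["pixels"][...,::-1])
    print(n,f["fx"],f["fy"],f["cx"],f["cy"],np.round(f.get("view",f.get("hand_eye")),4).tolist())
    np.savez(f"{n}0.npz",**f)
E
```

```text
pics
{'t': np.float64(0.0), 'q': array([-0.95 ,  0.359,  0.011, -0.   , -1.224, -0.288]), 'qd': array([ 0.   ,  0.001, -0.001,  0.   , -0.001,  0.   ]), 'joint_efforts': array([-3.0000e-03, -5.8272e+01,  2.9304e+01,  6.9970e+00,  7.0000e-03,
       -0.0000e+00]), 'eef_pos': array([ 0.22 , -0.637,  0.207]), 'ee_rot': array([0.071, 1.569, 1.974]), 'force': array([-0.197, -0.275,  0.293]), 'moment': array([ 0.017, -0.037,  0.028]), 'width': np.float64(0.088)}
side 540.038742365217 540.038742365217 317.21304777047993 236.34106383864167 [[-0.9879, -0.155, 0.0022, 0.5575], [-0.102, 0.6394, -0.7621, 0.1885], [0.1168, -0.7531, -0.6475, 1.1863], [0.0, 0.0, 0.0, 1.0]]
top 618.8125540878153 618.8125540878153 316.25891553073166 223.84884016140833 [[0.029, -0.9996, 0.0017, -0.0422], [-0.9839, -0.0288, -0.1762, 0.5975], [0.1762, 0.0034, -0.9844, 1.591], [0.0, 0.0, 0.0, 1.0]]
wrist 355.0869534143756 355.0869534143756 319.2995789301837 243.1133290726625 [[-0.0002, -0.2442, 0.9697, -0.1768], [0.0002, -0.9697, -0.2442, 0.0663], [1.0, 0.0001, 0.0002, 0.001], [0.0, 0.0, 0.0, 1.0]]
```

View pics/side0.png

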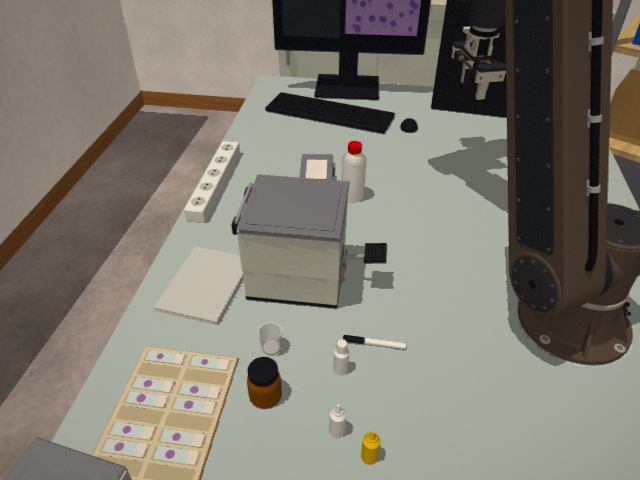

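View pics/top0.png

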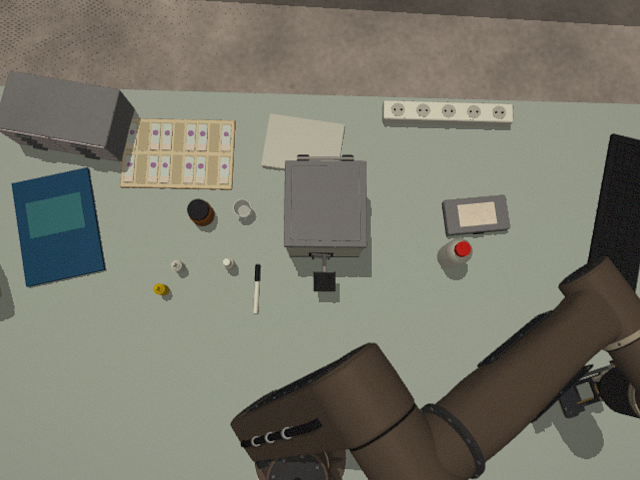

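View pics/wrist0.png

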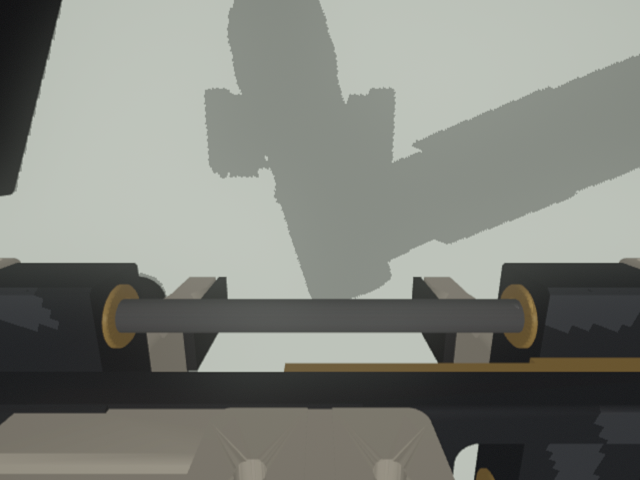

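```bash
cat > h.py <<'E'
from station import *
import cv2, numpy as np
from scipy.spatial.transform import Rotation as Ro
def tool(s): return Ro.from_euler('xyz',s["ee_rot"]).as_matrix()
def cloud(f,s=None):
    z=f["range_z"]; v,u=np.mgrid[0:480,0:640]
    P=np.stack([(u-f["cx"])/f["fx"]*z,(v-f["cy"])/f["fy"]*z,z,np.ones_like(z)],-1)
    if "view" in f: T=np.linalg.inv(f["view"])
    else:
        W=np.eye(4); W[:3,:3]=tool(s); W[:3,3]=s["eef_pos"]; T=W@f["hand_eye"]
    Q=(P@T.T)[...,:3]; Q[z==0]=np.nan; return Q
def proj(f,p):
    c=f["view"]@np.r_[p,1]; return f["fx"]*c[0]/c[2]+f["cx"],f["fy"]*c[1]/c[2]+f["cy"]
E
python3 - <<'E'
from h import *
print(np.round(tool(get_state()),3))
for cam in("side","top"):
    f=grab_frame(cam);Q=cloud(f)
    for n in ("bin","lid_panel","pedal","tread_top","empty_mid","capped","wash","cup","slidebox","pen","jar"):
        r=masks_of(n,cam)
        for d in r[:3]:
            p=Q[d["mask"]]; p=p[~np.isnan(p[:,0])]
            print(cam,n,round(d["conf"],2),np.round(d["extent"]).tolist(),len(p),np.round(np.nanpercentile(p,[2,50,98],axis=0),3).tolist() if len(p) else '')
im=f=np.load("side0.npz")["pixels"]
c=cv2.resize(im[320:480,280:440],None,fx=3.6,fy=3.6,interpolation=2)
cv2.imwrite("pics/crop_bottles.png",c[...,::-1])
t=np.load("top0.npz")["pixels"]
a=cv2.resize(t[240:310,140:280],None,fx=5,fy=5,interpolation=2)
b=cv2.resize(t[140:310,260:400],None,fx=3,fy=3,interpolation=2)
cv2.imwrite("pics/crop_top.png",a[...,::-1]);cv2.imwrite("pics/crop_bin.png",b[...,::-1])
E
```

```text
[[-0.001 -0.945 -0.327]
 [ 0.001 -0.327  0.945]
 [-1.     0.     0.001]]
side bin 0.84 [228.0, 176.0, 385.0, 311.0] 13469 [[0.444, -0.133, 0.014], [0.611, 0.044, 0.189], [0.723, 0.053, 0.224]]
side lid_panel 0.79 [234.0, 174.0, 350.0, 242.0] 6064 [[0.516, -0.14, 0.208], [0.615, -0.025, 0.221], [0.719, 0.054, 0.224]]
side pedal 0.77 [342.0, 241.0, 388.0, 263.0] 587 [[0.416, -0.189, 0.001], [0.445, -0.049, 0.097], [0.502, -0.021, 0.106]]
side tread_top 0.57 [345.0, 240.0, 386.0, 264.0] 562 [[0.417, -0.08, 0.073], [0.446, -0.048, 0.097], [0.503, -0.021, 0.106]]
side empty_mid 0.79 [330.0, 404.0, 347.0, 438.0] 465 [[0.461, 0.333, 0.003], [0.474, 0.348, 0.051], [0.488, 0.354, 0.081]]
side empty_mid 0.56 [360.0, 429.0, 381.0, 466.0] 520 [[0.398, 0.369, 0.001], [0.412, 0.388, 0.05], [0.426, 0.394, 0.082]]
side capped 0.68 [332.0, 340.0, 348.0, 376.0] 430 [[0.471, 0.199, 0.005], [0.483, 0.213, 0.054], [0.497, 0.219, 0.087]]
side wash 0.62 [341.0, 140.0, 368.0, 203.0] 1121 [[0.494, -0.398, 0.008], [0.52, -0.365, 0.107], [0.554, -0.353, 0.174]]
side wash 0.16 [297.0, 154.0, 335.0, 181.0] 798 [
[... 1994 characters left out ...]
 cup 0.81 [238.0, 198.0, 252.0, 219.0] 257 [[0.615, 0.154, -0.002], [0.643, 0.178, 0.021], [0.66, 0.196, 0.06]]
top cup 0.58 [283.0, 153.0, 369.0, 291.0] 8528 [[0.439, -0.14, 0.061], [0.606, -0.047, 0.218], [0.735, 0.049, 0.226]]
top cup 0.37 [284.0, 160.0, 369.0, 248.0] 7055 [[0.519, -0.14, 0.211], [0.618, -0.045, 0.219], [0.722, 0.049, 0.226]]
top slidebox 0.74 [441.0, 197.0, 509.0, 237.0] 2337 [[0.591, -0.538, 0.008], [0.639, -0.454, 0.034], [0.69, -0.372, 0.042]]
top pen 0.5 [253.0, 265.0, 262.0, 313.0] 255 [[0.366, 0.124, 0.001], [0.421, 0.13, 0.013], [0.486, 0.138, 0.021]]
top jar 0.88 [188.0, 197.0, 216.0, 226.0] 575 [[0.594, 0.256, 0.004], [0.618, 0.281, 0.082], [0.65, 0.311, 0.092]]
```

View pics/crop_bottles.png

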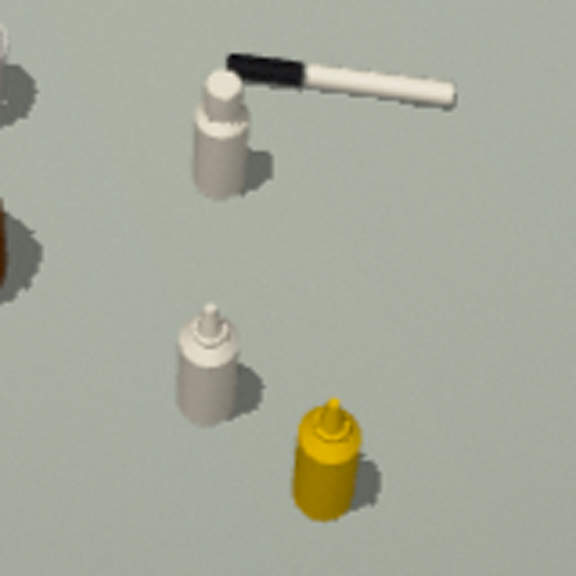

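View pics/crop_bin.png

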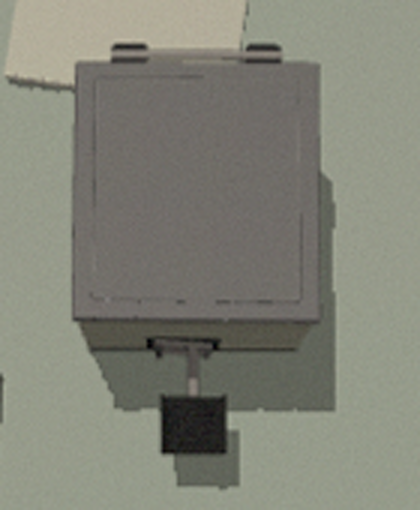

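Run:
```python
from h import *
for cam in("top","side"):
    f=dict(np.load(cam+"0.npz"));Q=cloud(f)
    grab_frame(cam)
    m=masks_of("lid_panel",cam)[0]["mask"]
    p=Q[m]; p=p[(p[:,2]>0.213)]
    # robust: rasterize
    r=cv2.minAreaRect((p[:,:2]).astype(np.float32)); print(cam,"lid",r, np.median(p[:,2]))
    sel=(Q[...,2]>0.08)&(Q[...,2]<0.125)&(Q[...,0]>.40)&(Q[...,0]<.485)&(abs(Q[...,1]+.05)<.05)
    q=Q[sel]; r=cv2.minAreaRect(q[:,:2].astype(np.float32)); print("tread",r,np.percentile(q,[1,50,99],axis=0).round(3).tolist())
    inn=q[np.abs(q[:,1]+.05)<.018]; A=np.c_[inn[:,:2],np.ones(len(inn))]; print("plane",np.linalg.lstsq(A,inn[:,2],rcond=None)[0].round(3))
    # front wall
    if 1:
        w=Q[(Q[...,2]>0.12)&(Q[...,2]<0.2)&(Q[...,0]>.49)&(Q[...,0]<.56)&(Q[...,1]>-.13)&(Q[...,1]<.03)]
        print(len(w)); 
        if len(w)>50: print(np.polyfit(w[:,1],w[:,0],1))
        w=Q[(Q[...,2]>0.03)&(Q[...,2]<0.18)&(Q[...,0]>.54)&(Q[...,0]<.70)&(Q[...,1]>.03)&(Q[...,1]<.07)]
        if len(w)>50: print("left wall y(x)",np.polyfit(w[:,0],w[:,1],1))
    for n,c in(("empty",(.475,.338)),("capped",(.484,.204)),("yellow",(.413,.379))):
        b=Q[(np.hypot(Q[...,0]-c[0],Q[...,1]-c[1])<.03)&(Q[...,2]>.015)]
        hi=b[b[:,2]>.06]; print(n,len(b),b[:,2].max().round(3),cv2.minEnclosingCircle(b[:,:2].astype(np.float32)), np.median(hi,axis=0).round(3))
```

```text
top lid ((0.6218944191932678, -0.045290909707546234), (0.21307921409606934, 0.19719356298446655), 1.0593181848526) 0.21929345189500205
tread ((0.4519107937812805, -0.05000509321689606), (0.06364480406045914, 0.05361542850732803), 1.6906931400299072) [[0.42, -0.077, 0.082], [0.446, -0.051, 0.096], [0.481, -0.023, 0.107]]
plane [-0.174 -0.042  0.17 ]
258
[-0.02367545  0.5175087 ]
empty 139 0.089 ((0.47858160734176636, 0.33860015869140625), 0.015932518988847733) [0.477 0.337 0.065]
capped 127 0.092 ((0.4884599447250366, 0.2036750763654709), 0.01496417261660099) [0.487 0.202 0.082]
yellow 145 0.084 ((0.41664350032806396, 0.37878426909446716), 0.015838002786040306) [0.415 0.377 0.066]
side lid ((0.6184679269790649, -0.04577101022005081), (0.2115464061498642, 0.204157292842865), 1.1846561431884766) 0.2210912495906806
tread ((0.4506063163280487, -0.049841079860925674), (0.06904032826423645, 0.062131185084581375), 2.573545217514038) [[0.416, -0.079, 0.082], [0.443, -0.048, 0.098], [0.482, -0.02, 0.107]]
plane [-0.229 -0.017  0.197]
112
[-0.02356003  0.51364571]
left wall y(x) [0.02465808 0.03240764]
empty 407 0.086 ((0.4749619662761688, 0.33921700716018677), 0.01652713492512703) [0.474 0.342 0.066]
capped 407 0.089 ((0.48450085520744324, 0.20559163391590118), 0.015207353048026562) [0.484 0.209 0.08 ]
yellow 450 0.087 ((0.4131383001804352, 0.3790712356567383), 0.015863867476582527) [0.413 0.382 0.066]
```

>>> step_arm(
  deltas=[
    [0, -1.2, 1.4, 0, 1],
    [0, -3.5, 4.2, 0, 1],
    [0, -6, 7.2, 0, 1],
    [0, -8.5, 10.2, 0, 1],
    [0, -11.1, 13.3, 0, 1],
    [0, -13.7, 16.4, 0, 1],
    [0, -16.3, 19.5, 0, 1],
    [0, -18.9, 22.6, 0, 1],
    [0, -21.6, 25.8, 0, 1],
    [0, -24.2, 28.9, 0, 1],
  ],
  squeeze=15,
)

```text
t: 2.38
eef_pos: [0.3551, -0.284, 0.2084]
ee_rot: [-2.15, 1.57, -0.247]
force: [1.6, -0.0, -0.0]
width: 0.0264
```

>>> step_arm(
  deltas=[
    [0, -2.6, 3.1, 0, 1],
    [0, -5.2, 6.2, 0, 1],
    [0, -7.8, 9.3, 0, 1],
    [0, -10.4, 12.4, 3, 1],
    [0, -12.8, 15.3, 7, 1],
    [0, -14.8, 17.7, 12, 1],
    [0, -16.1, 19.3, 16, 1],
    [1, -16.1, 19.3, 17.9, 1],
    [2.5, -16.1, 19.3, 17.9, 1],
    [4, -16.1, 19.3, 17.9, 1],
  ],
)

```text
t: 3.22
eef_pos: [0.4444, -0.05, 0.168]
ee_rot: [-1.283, 1.569, 0.309]
force: [-0.5, 0.7, -0.4]
width: 0.0006
```

Run:
```python
from h import *
s=get_state(); print(s["t"],s["eef_pos"].round(4),s["force"].round(2),s["width"]); print(np.round(tool(s),3))
f=grab_frame("wrist"); cv2.imwrite("pics/w1.png",f["pixels"][...,::-1])
f=grab_frame("side"); cv2.imwrite("pics/s1.png",f["pixels"][100:400,200:600,::-1])
```

```text
3.2167 [ 0.4444 -0.05    0.168 ] [-0.49  0.7  -0.44] 0.0005770108147611084
[[ 0.001 -1.    -0.022]
 [ 0.    -0.022  1.   ]
 [-1.    -0.002  0.   ]]
```

View pics/w1.png

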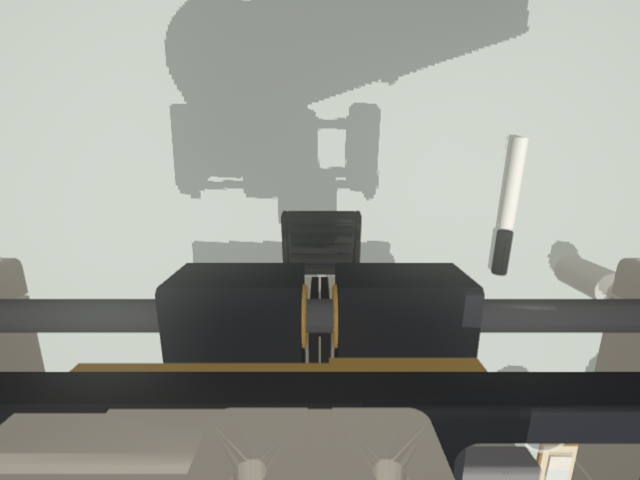

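View pics/s1.png

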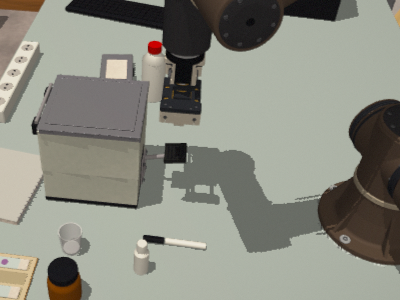

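>>> step_arm(
  deltas=[
    [1.5, 0, 0, 0, 1],
    [3, 0, 0, 0, 1],
    [4.3, 0, 0, 0, 1],
    [5, 0, 0, 0, 1],
    [5.4, 0.05, 0, 0, 1],
    [5.8, 0.1, 0, 0, 1],
    [6.2, 0.18, 0, 0, 1],
    [6.6, 0.25, 0, 0, 1],
    [7, 0.3, 0, 0, 1],
    [7.5, 0.4, 0, 0, 1],
  ],
)

```text
t: 4.15
eef_pos: [0.4402, -0.0508, 0.0931]
ee_rot: [-1.365, 1.57, 0.227]
force: [-0.0, -0.1, -0.3]
width: 0.0006
```

Run:
```python
from h import *
s=get_state(); print(s["t"],s["eef_pos"].round(4),s["force"].round(2),s["width"]); 
f=grab_frame("side"); cv2.imwrite("pics/s2.png",f["pixels"][100:400,200:600,::-1])
```

```text
4.15 [ 0.4402 -0.0508  0.0931] [-0.03 -0.09 -0.31] 0.0005633601740269212
```

View pics/s2.png

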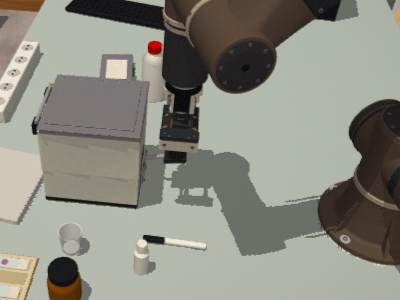

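Run:
```python
from h import *
f=grab_frame("side");Q=cloud(f)
cv2.imwrite("pics/s3.png",cv2.resize(f["pixels"][150:310,300:460,::-1],None,fx=4,fy=4,interpolation=2))
for r in range(225,272,4): print(r,[tuple((Q[r,c]*1000).round().astype(int)) if Q[r,c,0]==Q[r,c,0] else 0 for c in range(365,392,6)])
s=get_state(); f=grab_frame("wrist"); cv2.imwrite("pics/w3.png",f["pixels"][...,::-1])
```

```text
225 [(np.int64(467), np.int64(-20), np.int64(199)), (np.int64(454), np.int64(4), np.int64(220)), (np.int64(442), np.int64(-22), np.int64(200)), (np.int64(430), np.int64(-22), np.int64(202)), (np.int64(418), np.int64(-22), np.int64(204))]
229 [(np.int64(465), np.int64(20), np.int64(221)), (np.int64(453), np.int64(17), np.int64(221)), (np.int64(441), np.int64(18), np.int64(222)), 0, (np.int64(417), np.int64(15), np.int64(223))]
233 [(np.int64(464), np.int64(34), np.int64(222)), (np.int64(452), np.int64(28), np.int64(219)), (np.int64(440), np.int64(24), np.int64(218)), (np.int64(428), np.int64(28), np.int64(222)), (np.int64(416), np.int64(25), np.int64(221))]
237 [(np.int64(463), np.int64(43), np.int64(220)), (np.int64(451), np.int64(43), np.int64(221)), (np.int64(439), np.int64(39), np.int64(220)), (np.int64(427), np.int64(36), np.int64(219)), (np.int64(416), np.int64(37), np.int64(221))]
241 [(np.int64(462), np.int64(40), np.int64(207)), (np.int64(450), np.int64(45), np.int64(213)), (np.int64(438), np.int64(41), np.int64(211)), (np.int64(427), np.int64(43), np.int64(214)), (np.int64(4
[... 979 characters left out ...]
 [(np.int64(461), np.int64(-21), np.int64(96)), (np.int64(448), np.int64(-21), np.int64(99)), (np.int64(435), np.int64(-26), np.int64(96)), (np.int64(422), np.int64(-20), np.int64(103)), (np.int64(406), np.int64(-133), np.int64(2))]
265 [(np.int64(463), np.int64(-106), np.int64(5)), (np.int64(449), np.int64(-109), np.int64(4)), (np.int64(434), np.int64(-113), np.int64(2)), (np.int64(420), np.int64(-114), np.int64(4)), (np.int64(405), np.int64(-119), np.int64(1))]
269 [(np.int64(462), np.int64(-98), np.int64(-1)), (np.int64(447), np.int64(-94), np.int64(5)), (np.int64(433), np.int64(-99), np.int64(3)), (np.int64(419), np.int64(-100), np.int64(4)), (np.int64(404), np.int64(-104), np.int64(2))]
```

View pics/s3.png

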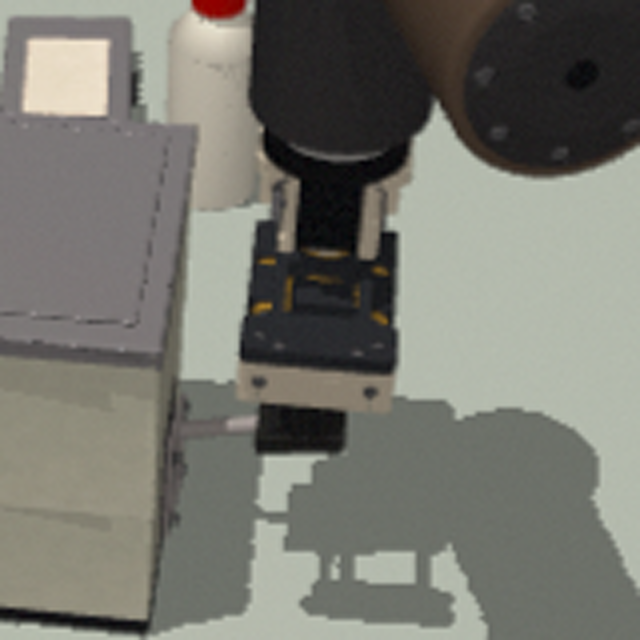

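View pics/w3.png

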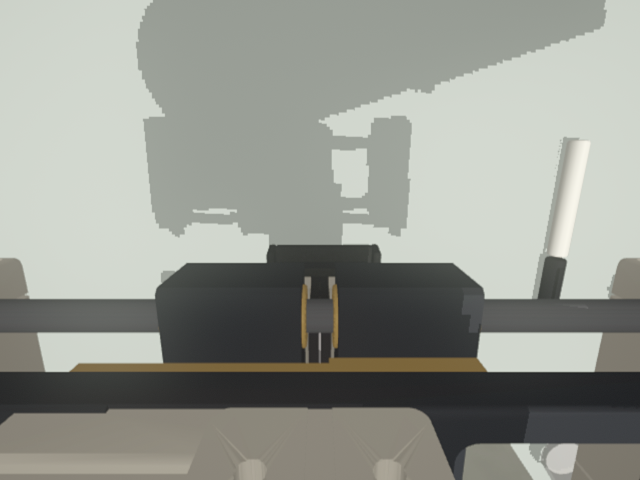

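Run:
```python
from h import *
s=get_state(); f=grab_frame("wrist")
for name,f in(("open",dict(np.load("wrist0.npz"))),("now",f)):
    z=f["range_z"]; v,u=np.mgrid[0:480,0:640]
    P=np.stack([(u-f["cx"])/f["fx"]*z,(v-f["cy"])/f["fy"]*z,z,np.ones_like(z)],-1)
    T=(P@f["hand_eye"].T)[...,:3]*1000
    for (c,r) in [(180,300),(205,320),(170,360),(215,290),(430,300),(460,350),(60,320),(320,315),(320,350),(310,280),(330,290),(200,275),(240,300),(250,350),(325,250),(300,258),(560,290),(100,150)]:
        print(name,(c,r),T[r,c].round().astype(int).tolist(), "nodata" if z[r,c]==0 else "")
f=grab_frame("side");Q=cloud(f)
m=(Q[...,0]>.36)&(Q[...,0]<.5)&(Q[...,1]>-.2)&(Q[...,1]<.1)&(Q[...,2]>.12)
print(np.percentile(Q[m],[0.5,5,50],axis=0).round(3))
print(s["q"].round(4), s["eef_pos"])
```

```text
open (180, 300) [-98, 32, -32] 
open (205, 320) [-103, 29, -25] 
open (170, 360) [-76, 3, -47] 
open (215, 290) [-36, 10, -43] 
open (430, 300) [-98, 32, 27] 
open (460, 350) [-69, 2, 49] 
open (60, 320) [-109, 33, -53] 
open (320, 315) [-102, 30, 1] 
open (320, 350) [207, -163, 2] 
open (310, 280) [206, -74, -10] 
open (330, 290) [208, -87, 13] 
open (200, 275) [208, -68, -135] 
open (240, 300) [-98, 33, -18] 
open (250, 350) [208, -164, -83] 
open (325, 250) [208, -39, 7] 
open (300, 258) [207, -48, -21] 
open (560, 290) [-107, 39, 51] 
open (100, 150) [207, 70, -228] 
now (180, 300) [-108, 37, -28] 
now (205, 320) [-109, 33, -23] 
now (170, 360) [-109, 24, -31] 
now (215, 290) [-108, 39, -21] 
now (430, 300) [-108, 37, 24] 
now (460, 350) [-108, 25, 31] 
now (60, 320) [-102, 29, -59] 
now (320, 315) [-103, 31, 1] 
now (320, 350) [8, -44, 1] 
now (310, 280) [-28, 12, -3] 
now (330, 290) [-37, 11, 5] 
now (200, 275) [-100, 40, -27] 
now (240, 300) [-108, 37, -16] 
now (250, 350) [-109, 26, -14] 
now (325, 250) [-5, 20, 4] 
now (300, 258) [-6, 16, -9] 
now (560, 290) [75, -34, 183] 
now (100, 150) [93, 69, -161] 
[[ 0.378 -0.131  0.182]
 [ 0.397 -0.06   0.201]
 [ 0.44  -0.011  0.425]]
[ 0.333   0.0886 -0.6401 -0.     -0.8428 -1.8834] [ 0.43958031 -0.05091395  0.09276153]
```

Run:
```python
from h import *
f=grab_frame("wrist"); z=f["range_z"]; v,u=np.mgrid[0:480,0:640]
P=np.stack([(u-f["cx"])/f["fx"]*z,(v-f["cy"])/f["fy"]*z,z,np.ones_like(z)],-1)
T=(P@f["hand_eye"].T)[...,:3]*1000
for r in range(236,300,4): print(r,[tuple(T[r,c].round().astype(int).tolist()) for c in (270,295,306,312,320,328,334,345)])
g=f["pixels"][220:380,230:410].astype(float); g=255*(g/255)**.45
cv2.imwrite("pics/w4.png",cv2.resize(g[...,::-1].astype(np.uint8),None,fx=4,fy=4,interpolation=2))
f=dict(np.load("wrist0.npz"))
z=f["range_z"];P=np.stack([(u-f["cx"])/f["fx"]*z,(v-f["cy"])/f["fy"]*z,z,np.ones_like(z)],-1)
T=(P@f["hand_eye"].T)[...,:3]*1000
print("open")
for r in range(266,372,6): print(r,[tuple(T[r,c].round().astype(int).tolist()) for c in (160,180,190,200,210,220,226)])
```

```text
236 [(94, 4, -38), (94, 4, -18), (93, 4, -10), (93, 4, -5), (92, 5, 1), (93, 4, 7), (94, 4, 12), (94, 4, 21)]
240 [(93, 1, -38), (92, 1, -18), (93, 1, -10), (94, 1, -5), (93, 1, 1), (93, 1, 7), (93, 1, 12), (94, 1, 21)]
244 [(-2, 22, -24), (-3, 22, -12), (-2, 22, -6), (-2, 22, -3), (-2, 22, 1), (-3, 22, 5), (-4, 22, 8), (-4, 22, 14)]
248 [(-9, 22, -23), (-5, 21, -11), (-5, 21, -6), (-5, 21, -3), (-5, 21, 1), (-6, 21, 5), (-5, 21, 8), (-5, 21, 14)]
252 [(-12, 21, -23), (-5, 19, -11), (-5, 19, -6), (-5, 19, -3), (-6, 19, 1), (-5, 19, 5), (-4, 18, 8), (-6, 19, 14)]
256 [(-11, 18, -23), (-5, 16, -12), (-5, 17, -6), (-6, 17, -3), (-5, 17, 1), (-5, 17, 5), (-6, 17, 8), (-5, 17, 14)]
260 [(-12, 17, -23), (-6, 15, -11), (-5, 14, -6), (-4, 14, -3), (-5, 15, 1), (-5, 15, 5), (-5, 15, 8), (-4, 14, 14)]
264 [(-90, 39, -12), (-90, 39, -5), (-6, 13, -6), (-5, 13, -3), (-5, 12, 1), (-7, 13, 5), (-6, 13, 8), (-91, 39, 7)]
268 [(-94, 40, -11), (-94, 39, -5), (-5, 10, -6), (-4, 10, -3), (-5, 10, 1), (-4, 10, 5), (-4, 10, 8), (-94, 40, 7)]
272 [(-98, 40, -11), (-96, 39, -5), (-4, 8, -6), (-4, 8, -3), (
[... 2299 characters left out ...]
 4, -44), (-59, 1, -43), (-48, -5, -43), (206, -147, -117), (208, -148, -111)]
344 [(-82, 11, -46), (-68, 4, -46), (-65, 2, -44), (-58, -2, -43), (-49, -8, -43), (207, -155, -118), (207, -155, -111)]
350 [(-81, 9, -47), (-68, 1, -47), (-65, 0, -44), (-60, -4, -43), (206, -162, -130), (208, -164, -119), (207, -163, -111)]
356 [(-83, 8, -46), (-68, -1, -47), (-65, -3, -45), (-61, -6, -43), (207, -172, -131), (205, -170, -119), (207, -172, -112)]
362 [(-83, 6, -46), (-70, -2, -46), (-65, -5, -45), (-62, -8, -43), (207, -179, -132), (209, -181, -120), (207, -180, -113)]
368 [(-83, 4, -47), (-69, -5, -47), (-65, -8, -45), (207, -188, -145), (207, -188, -133), (208, -188, -121), (206, -187, -113)]
```

View pics/w4.png

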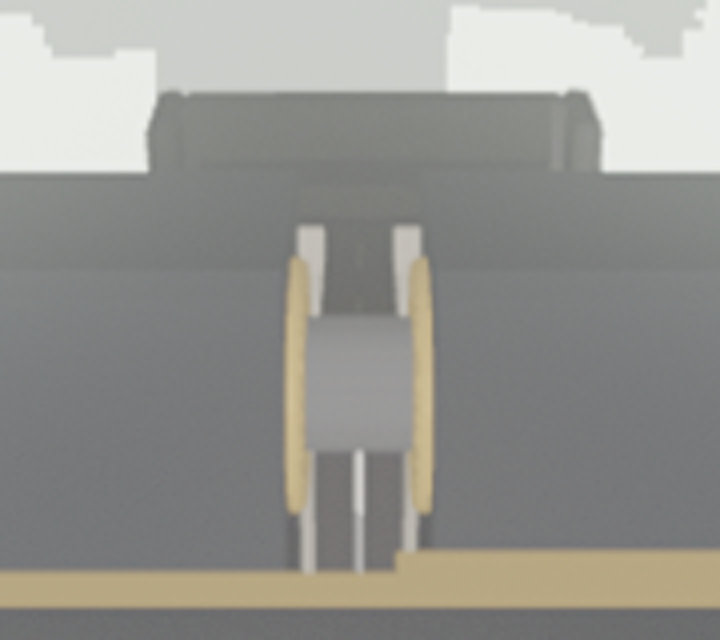

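>>> step_arm(
  deltas=[
    [0.5, 0, 0, 0, 1],
    [0.9, 0, 0, 0, 1],
    [1.2, 0, 0, 0, 1],
    [1.4, 0, 0, 0, 1],
    [1.6, 0, 0, 0, 1],
    [1.8, 0.05, 0, 0, 1],
    [2.0, 0.1, 0, 0, 1],
    [2.2, 0.1, 0, 0, 1],
    [2.2, 0.1, 0, 0, 1],
    [2.2, 0.1, 0, 0, 1],
  ],
)

```text
t: 5.28
eef_pos: [0.438, -0.0513, 0.0711]
ee_rot: [1.969, 1.569, -2.723]
force: [-4.7, 0.4, 8.7]
width: 0.0004
```

>>> step_arm(
  deltas=[
    [0.3, 0.05, 0, 0, 1],
    [0.6, 0.1, 0, 0, 1],
    [0.9, 0.1, 0, 0, 1],
    [1.2, 0.15, 0, 0, 1],
    [1.5, 0.15, 0, 0, 1],
    [1.8, 0.2, 0, 0, 1],
    [2.1, 0.2, 0, 0, 1],
    [2.4, 0.2, 0, 0, 1],
    [2.7, 0.2, 0, 0, 1],
    [3.0, 0.2, 0, 0, 1],
  ],
)

```text
t: 6.12
eef_pos: [0.4349, -0.0516, 0.0407]
ee_rot: [1.843, 1.567, -2.85]
force: [-6.3, 0.3, 9.4]
width: 0.0006
```

Run:
```python
from h import *
s=get_state(); print(s["t"],s["eef_pos"].round(4),s["force"].round(2),s["width"]); 
f=grab_frame("side"); cv2.imwrite("pics/s5.png",f["pixels"][100:400,200:600,::-1])
s=get_state();f=grab_frame("wrist"); Q=cloud(f,s); cv2.imwrite("pics/w5.png",f["pixels"][...,::-1])
for r in range(240,262,4): print((Q[r,[280,320,350]]*1000).round().astype(int).tolist())
```

```text
6.1167 [ 0.4349 -0.0516  0.0407] [-6.25  0.31  9.38] 0.0006494211417082644
[[421, -76, 0], [421, -51, 0], [420, -32, 0]]
[[424, -76, 0], [423, -51, -1], [423, -32, 1]]
[[427, -76, -1], [426, -51, 1], [425, -32, 0]]
[[413, -70, 57], [413, -51, 57], [413, -37, 57]]
[[415, -70, 58], [415, -51, 57], [414, -37, 58]]
[[417, -70, 57], [417, -51, 58], [416, -37, 59]]
```

View pics/s5.png

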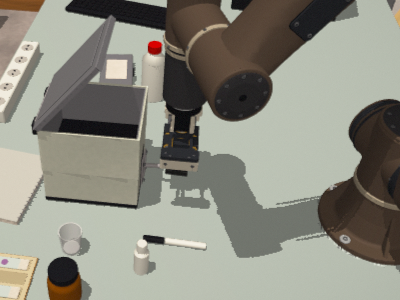

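>>> step_arm(
  deltas=[
    [0.1, 0.1, 0, 0, 1],
    [0.2, 0.2, 0, 0, 1],
    [0.3, 0.2, 0, 0, 1],
    [0.4, 0.25, 0, 0, 1],
    [0.5, 0.25, 0, 0, 1],
    [0.6, 0.25, 0, 0, 1],
    [0.7, 0.25, 0, 0, 1],
    [0.8, 0.25, 0, 0, 1],
    [0.8, 0.25, 0, 0, 1],
    [0.8, 0.25, 0, 0, 1],
  ],
)

```text
t: 7.05
eef_pos: [0.4344, -0.0511, 0.0334]
ee_rot: [2.98, 1.57, -1.712]
force: [-3.4, 0.6, 8.4]
width: 0.0004
```

>>> step_arm(
  deltas=[
    [0, 0, 0.1, 0, 1],
    [0, 0, 0.2, 0, 1],
    [0, 0, 0.3, 0, 1],
    [0, 0, 0.4, 0, 1],
    [0, 0, 0.4, 0, 1],
    [0.05, 0, 0.4, 0, 1],
    [0.1, 0, 0.4, 0, 1],
    [0.15, 0, 0.4, 0, 1],
    [0.2, 0, 0.4, 0, 1],
    [0.2, 0, 0.4, 0, 1],
  ],
)

```text
t: 7.88
eef_pos: [0.4343, -0.0471, 0.0314]
ee_rot: [2.973, 1.57, -1.719]
force: [-3.2, -1.2, 8.6]
width: 0.0003
```

>>> step_arm(
  deltas=[
    [0, 0, 0.1, 0, 1],
    [0, 0, 0.2, 0, 1],
    [0, 0, 0.3, 0, 1],
    [0, 0, 0.3, 0, 1],
    [0.05, 0, 0.3, 0, 1],
    [0.1, 0, 0.3, 0, 1],
    [0.15, 0, 0.3, 0, 1],
    [0.15, 0, 0.3, 0, 1],
    [0.15, 0, 0.3, 0, 1],
    [0.15, 0, 0.3, 0, 1],
  ],
)

```text
t: 8.72
eef_pos: [0.4343, -0.0446, 0.03]
ee_rot: [3.042, 1.57, -1.65]
force: [-2.3, -3.9, 8.7]
width: 0.0002
```

Run:
```python
from h import *
s=get_state();f=grab_frame("wrist"); Q=cloud(f,s); cv2.imwrite("pics/w6.png",f["pixels"][...,::-1])
print(s["force"].round(2))
for r in range(240,262,3): 
    row=Q[r]; m=(row[:,2]>0.03)&(row[:,2]<.1)&(abs(row[:,1]+.05)<.06)&(row[:,0]<.45)
    print(r,m.sum(), (row[m][:,1].min()*1000).round() if m.any() else'', (row[m][:,1].max()*1000).round() if m.any() else '',np.median(row[m][:,2]) if m.any() else '')
```

```text
[-2.34 -3.85  8.75]
240 0   
243 0   
246 0   
249 96 -71.0 -26.0 0.04290089240914488
252 119 -71.0 -16.0 0.045220273365044
255 122 -71.0 -16.0 0.046057733643094304
258 122 -71.0 -16.0 0.04644606781624468
261 122 -71.0 -16.0 0.04657981113795362
```

View pics/w6.png

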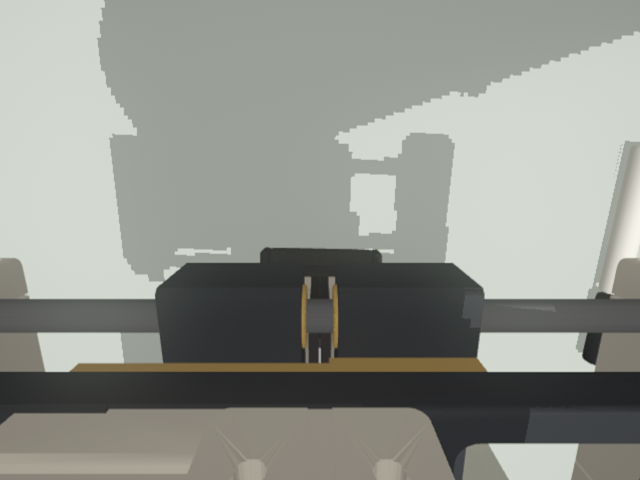

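>>> step_arm(
  deltas=[
    [0.03, 0, 0, 0, 1],
    [0.06, 0, 0, 0, 1],
    [0.09, 0, 0, 0, 1],
    [0.12, 0, 0, 0, 1],
    [0.15, 0, 0, 0, 1],
    [0.15, 0, 0, 0, 1],
    [0.15, 0, 0, 0, 1],
    [0.15, 0, 0, 0, 1],
    [0.15, 0, 0, 0, 1],
    [0.15, 0, 0, 0, 1],
  ],
)

```text
t: 9.6
eef_pos: [0.4343, -0.0445, 0.0285]
ee_rot: [2.975, 1.57, -1.716]
force: [-2.9, -3.9, 9.4]
width: 0.0003
```

>>> step_arm(
  deltas=[
    [0.03, 0, 0, 0, 1],
    [0.06, 0, 0, 0, 1],
    [0.09, 0, 0, 0, 1],
    [0.12, 0, 0, 0, 1],
    [0.15, 0, 0, 0, 1],
    [0.15, 0, 0, 0, 1],
    [0.15, 0, 0, 0, 1],
    [0.15, 0, 0, 0, 1],
    [0.15, 0, 0, 0, 1],
    [0.15, 0, 0, 0, 1],
  ],
)

```text
t: 10.43
eef_pos: [0.4343, -0.0443, 0.0269]
ee_rot: [2.956, 1.57, -1.735]
force: [-2.0, -3.1, 8.2]
width: 0.0007
```

>>> step_arm(
  deltas=[
    [0.03, 0, 0.05, 0, 1],
    [0.06, 0, 0.1, 0, 1],
    [0.09, 0, 0.1, 0, 1],
    [0.12, 0, 0.1, 0, 1],
    [0.15, 0, 0.1, 0, 1],
    [0.15, 0, 0.1, 0, 1],
    [0.15, 0, 0.1, 0, 1],
    [0.15, 0, 0.1, 0, 1],
    [0.15, 0, 0.1, 0, 1],
    [0.15, 0, 0.1, 0, 1],
  ],
)

```text
t: 11.27
eef_pos: [0.4343, -0.0433, 0.0254]
ee_rot: [3.004, 1.57, -1.688]
force: [-1.7, -2.3, 7.1]
width: 0.0005
```

>>> step_arm(
  deltas=[
    [0, 0, 0.1, 0, 1],
    [0, 0, 0.2, 0, 1],
    [0, 0, 0.3, 0, 1],
    [0, 0, 0.3, 0, 1],
    [0, 0, 0.3, 0, 1],
    [0, 0, 0.3, 0, 1],
    [0.05, 0, 0.3, 0, 1],
    [0.1, 0, 0.3, 0, 1],
    [0.1, 0, 0.3, 0, 1],
    [0.1, 0, 0.3, 0, 1],
  ],
)

```text
t: 12.1
eef_pos: [0.4342, -0.0403, 0.0243]
ee_rot: [2.988, 1.57, -1.704]
force: [-1.3, -1.6, 5.7]
width: 0.0004
```

Run:
```python
from h import *
s=get_state();f=grab_frame("wrist"); Q=cloud(f,s)
print(s["force"].round(2))
for r in range(249,262,3): 
    row=Q[r]; m=(row[:,2]>0.03)&(row[:,2]<.1)&(abs(row[:,1]+.05)<.06)&(row[:,0]<.45)
    print(r,m.sum(), (row[m][:,1].min()*1000).round() if m.any() else'', (row[m][:,1].max()*1000).round() if m.any() else '',np.median(row[m][:,2]) if m.any() else '')
```

```text
[-1.32 -1.6   5.69]
249 80 -68.0 -31.0 0.03698580302675013
252 118 -69.0 -14.0 0.038645578497074215
255 119 -69.0 -14.0 0.039490928718475704
258 122 -68.0 -13.0 0.03996039569560195
261 121 -68.0 -14.0 0.04007170635164961
```

>>> step_arm(
  deltas=[
    [0, 0, 0.1, 0, 1],
    [0, 0, 0.2, 0, 1],
    [0, 0, 0.3, 0, 1],
    [0, 0, 0.4, 0, 1],
    [0, 0, 0.5, 0, 1],
    [0, 0, 0.5, 0, 1],
    [0, 0, 0.5, 0, 1],
    [0, 0, 0.5, 0, 1],
    [0, 0, 0.5, 0, 1],
    [0, 0, 0.5, 0, 1],
  ],
)

```text
t: 12.98
eef_pos: [0.4341, -0.0355, 0.0243]
ee_rot: [2.799, 1.57, -1.893]
force: [-1.1, -3.7, 5.1]
width: 0.0006
```

```bash
cat > tr.py <<'E'
from h import *
s=get_state();f=grab_frame("wrist"); Q=cloud(f,s)
print(s["t"],s["eef_pos"].round(4),s["force"].round(2))
for r in (252,255,258,261): 
    row=Q[r]; m=(row[:,2]>0.02)&(row[:,2]<.12)&(abs(row[:,1]+.04)<.06)&(row[:,0]<.45)
    if m.any(): print(r,m.sum(), (row[m][:,1].min()*1000).round(), (row[m][:,1].max()*1000).round(),np.median(row[m][:,2]).round(4))
E
python3 tr.py
```

```text
12.9833 [ 0.4341 -0.0355  0.0243] [-1.09 -3.73  5.12]
252 119 -67.0 -12.0 0.0385
255 121 -67.0 -12.0 0.0393
258 121 -67.0 -12.0 0.0399
261 121 -67.0 -12.0 0.0401
```

>>> step_arm(
  deltas=[
    [0.03, 0, 0, 0, 1],
    [0.06, 0, 0, 0, 1],
    [0.09, 0, 0, 0, 1],
    [0.12, 0, 0, 0, 1],
    [0.15, 0, 0, 0, 1],
    [0.15, 0, 0, 0, 1],
    [0.15, 0, 0, 0, 1],
    [0.15, 0, 0, 0, 1],
    [0.15, 0, 0, 0, 1],
    [0.15, 0, 0, 0, 1],
  ],
)

```text
t: 13.87
eef_pos: [0.4341, -0.0353, 0.0228]
ee_rot: [2.961, 1.57, -1.73]
force: [-1.6, -1.5, 7.3]
width: 0.0006
```

```bash
python3 tr.py
```

```text
13.8667 [ 0.4341 -0.0353  0.0228] [-1.6  -1.46  7.26]
252 119 -67.0 -12.0 0.037
255 121 -67.0 -12.0 0.0378
258 122 -67.0 -12.0 0.0383
261 121 -67.0 -12.0 0.0384
```

>>> step_arm(
  deltas=[
    [0, 0, 0.1, 0, 1],
    [0, 0, 0.2, 0, 1],
    [0, 0, 0.3, 0, 1],
    [0, 0, 0.4, 0, 1],
    [0, 0, 0.5, 0, 1],
    [0, 0, 0.6, 0, 1],
    [0, 0, 0.6, 0, 1],
    [0, 0, 0.6, 0, 1],
    [0, 0, 0.6, 0, 1],
    [0, 0, 0.6, 0, 1],
  ],
)

```text
t: 14.75
eef_pos: [0.4341, -0.0295, 0.0225]
ee_rot: [3.001, 1.57, -1.691]
force: [1.4, -4.7, 0.8]
width: 0.0002
```

```bash
python3 tr.py
```

```text
14.75 [ 0.4341 -0.0295  0.0225] [ 1.45 -4.7   0.77]
252 117 -64.0 -9.0 0.0363
255 120 -64.0 -9.0 0.0373
258 120 -64.0 -9.0 0.0377
261 120 -64.0 -9.0 0.0379
```

>>> step_arm(
  deltas=[
    [0.05, 0, 0, 0, 1],
    [0.1, 0, 0, 0, 1],
    [0.12, 0, 0, 0, 1],
    [0.12, 0, 0, 0, 1],
    [0.12, 0, 0.1, 0, 1],
    [0.12, 0, 0.1, 0, 1],
    [0.12, 0, 0.1, 0, 1],
    [0.12, 0, 0.1, 0, 1],
    [0.12, 0, 0.1, 0, 1],
    [0.12, 0, 0.1, 0, 1],
  ],
)

```text
t: 15.63
eef_pos: [0.4343, -0.0277, 0.0214]
ee_rot: [-1.174, 1.57, 0.417]
force: [2.2, -1.3, 3.7]
width: 0.0006
```

```bash
python3 tr.py
```

```text
15.6333 [ 0.4343 -0.0277  0.0214] [ 2.16 -1.27  3.71]
252 112 -61.0 -8.0 0.0353
255 120 -61.0 -7.0 0.0361
258 121 -61.0 -7.0 0.0367
261 121 -61.0 -6.0 0.0368
```

>>> step_arm(
  deltas=[
    [0.03, 0, 0, 0, 1],
    [0.06, 0, 0, 0, 1],
    [0.09, 0, 0, 0, 1],
    [0.09, 0, 0.1, 0, 1],
    [0.09, 0, 0.2, 0, 1],
    [0.09, 0, 0.3, 0, 1],
    [0.09, 0, 0.4, 0, 1],
    [0.09, 0, 0.4, 0, 1],
    [0.09, 0, 0.4, 0, 1],
    [0.09, 0, 0.4, 0, 1],
  ],
)

```text
t: 16.52
eef_pos: [0.4347, -0.0236, 0.0209]
ee_rot: [-1.305, 1.569, 0.286]
force: [1.7, -0.2, 6.3]
width: 0.0007
```

```bash
python3 tr.py
```

```text
16.5167 [ 0.4347 -0.0236  0.0209] [ 1.72 -0.23  6.32]
252 107 -57.0 -7.0 0.0348
255 119 -57.0 -2.0 0.0356
258 121 -57.0 -2.0 0.036
261 122 -58.0 -2.0 0.0362
```

>>> step_arm(
  deltas=[
    [0.02, 0, 0.1, 0, 1],
    [0.04, 0, 0.2, 0, 1],
    [0.04, 0, 0.35, 0, 1],
    [0.04, 0, 0.5, 0, 1],
    [0.04, 0, 0.65, 0, 1],
    [0.04, 0, 0.8, 0, 1],
    [0.04, 0, 0.9, 0, 1],
    [0.04, 0, 1.0, 0, 1],
    [0.04, 0, 1.0, 0, 1],
    [0.04, 0, 1.0, 0, 1],
  ],
)

```text
t: 17.4
eef_pos: [0.4358, -0.0133, 0.0209]
ee_rot: [-1.36, 1.567, 0.232]
force: [3.9, -2.0, 8.6]
width: 0.0004
```

```bash
python3 tr.py
```

```text
17.4 [ 0.4358 -0.0133  0.0209] [ 3.94 -1.96  8.64]
252 89 -45.0 -4.0 0.0352
255 109 -46.0 5.0 0.0354
258 135 -98.0 9.0 0.0362
261 140 -95.0 10.0 0.0367
```

>>> step_arm(
  deltas=[
    [0, 0, 0.05, 0, 1],
    [-0.1, 0, 0.1, 0, 1],
    [-0.2, 0, 0.1, 0, 1],
    [-0.3, 0, 0.1, 0, 1],
    [-0.4, 0, 0.1, 0, 1],
    [-0.5, 0, 0.1, 0, 1],
    [-0.6, 0, 0.1, 0, 1],
    [-0.6, 0, 0.1, 0, 1],
    [-0.6, 0, 0.1, 0, 1],
    [-0.6, 0, 0.1, 0, 1],
  ],
)

```text
t: 18.28
eef_pos: [0.4356, -0.0123, 0.0268]
ee_rot: [-1.346, 1.567, 0.246]
force: [4.2, -2.0, 6.7]
width: 0.0005
```

```bash
python3 tr.py
```

```text
18.2833 [ 0.4356 -0.0123  0.0268] [ 4.21 -2.01  6.67]
252 87 -44.0 -4.0 0.0419
255 109 -45.0 6.0 0.0422
258 135 -96.0 11.0 0.0428
261 142 -95.0 11.0 0.0433
```

>>> step_arm(
  deltas=[
    [-0.1, 0, 0, 0, 1],
    [-0.2, 0, 0, 0, 1],
    [-0.3, 0, 0, 0, 1],
    [-0.4, 0, 0, 0, 1],
    [-0.4, 0, 0, 0, 1],
    [-0.4, 0, 0, 0, 1],
    [-0.4, 0, 0, 0, 1],
    [-0.4, 0, 0, 0, 1],
    [-0.4, 0, 0, 0, 1],
    [-0.4, 0, 0, 0, 1],
  ],
)

```text
t: 19.17
eef_pos: [0.4336, -0.013, 0.03]
ee_rot: [1.996, 1.571, -2.696]
force: [-0.6, -0.8, -0.1]
width: 0.0003
```

```bash
python3 tr.py
```

```text
19.1667 [ 0.4336 -0.013   0.03  ] [-0.61 -0.79 -0.11]
252 67 -44.0 -14.0 0.0423
255 89 -44.0 -3.0 0.0428
258 125 -98.0 9.0 0.0433
261 137 -95.0 10.0 0.0436
```

>>> step_arm(
  deltas=[
    [-1.5, 0, 0, 0, 1],
    [-5, 0, 0, 0, 1],
    [-9, 0, 0, 0, 1],
    [-12, 0, 1, 0, 0.5],
    [-12, -0.5, 4, 0, 0],
    [-12, -1, 7.5, 0, 0],
    [-12, -2, 11.5, 0, 0],
    [-12, -2.5, 15.5, 0, 0],
    [-12, -3, 19.5, 0, 0],
    [-12, -3.5, 23, 0, 0],
  ],
)

```text
t: 20.05
eef_pos: [0.4638, 0.2201, 0.1502]
ee_rot: [-0.767, 1.57, 0.824]
force: [0.4, 0.3, -0.1]
width: 0.0416
```

>>> step_arm(
  deltas=[
    [0, -0.3, 3, 0, 0],
    [0, -0.6, 6, 0, 0],
    [0, -0.9, 8.5, 0, 0],
    [0, -1.2, 10.5, 0, 0],
    [0, -1.5, 11.8, 0, 0],
    [0, -1.6, 12.1, 0, 0],
    [0, -1.6, 12.1, 0, 0],
    [0, -1.6, 12.1, 0, 0],
    [0, -1.6, 12.1, 0, 0],
    [0, -1.6, 12.1, 0, 0],
  ],
)

```text
t: 20.88
eef_pos: [0.4775, 0.3381, 0.1503]
ee_rot: [-0.249, 1.571, 1.341]
force: [-0.4, -0.2, -0.2]
width: 0.0876
```

Run:
```python
from h import *
s=get_state();print(s["t"],s["eef_pos"].round(4),s["force"].round(2),s["width"],s["q"].round(2));print(tool(s).round(3))
f=grab_frame("wrist"); Q=cloud(f,s); cv2.imwrite("pics/w8.png",f["pixels"][...,::-1])
b=Q[(np.hypot(Q[...,0]-.476,Q[...,1]-.339)<.03)&(Q[...,2]>.012)&(Q[...,2]<.09)]; print(len(b),b.min(0),b.max(0))
f=grab_frame("side"); Q=cloud(f); cv2.imwrite("pics/s8.png",f["pixels"][100:480,150:600,::-1])
f=grab_frame("top"); Q=cloud(f); cv2.imwrite("pics/t8.png",f["pixels"][...,::-1])
m=(Q[...,2]>.24)&(Q[...,2]<.45)&(Q[...,0]>.52)&(Q[...,0]<.75)&(Q[...,1]>-.15)&(Q[...,1]<.05)
print("lid",np.percentile(Q[m],[1,50,99],axis=0).round(3),m.sum())
t=(Q[...,2]>.03)&(Q[...,2]<.06)&(Q[...,0]>.40)&(Q[...,0]<.47)&(abs(Q[...,1]+.02)<.05)
print("tread",t.sum(),np.percentile(Q[t],[1,50,99],axis=0).round(3))
```

```text
20.8833 [0.4775 0.3381 0.1503] [-0.45 -0.24 -0.22] 0.08762482702058536 [ 0.95  0.26 -0.27 -0.   -1.04 -2.5 ]
[[ 0.    -1.    -0.019]
 [ 0.    -0.019  1.   ]
 [-1.    -0.     0.   ]]
1347 [0.46167938 0.32671101 0.01227616] [0.49066644 0.35591736 0.08502774]
lid [[ 0.65  -0.14   0.244]
 [ 0.667 -0.046  0.398]
 [ 0.73   0.048  0.411]] 1307
tread 412 [[ 0.414 -0.049  0.037]
 [ 0.44  -0.021  0.046]
 [ 0.466  0.007  0.056]]
```

View pics/w8.png

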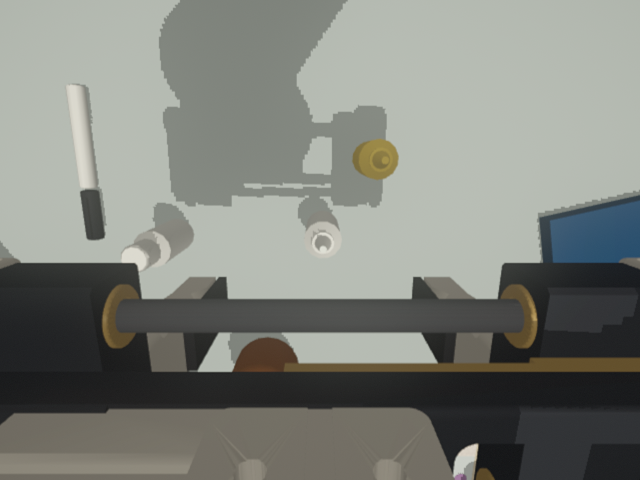

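View pics/s8.png

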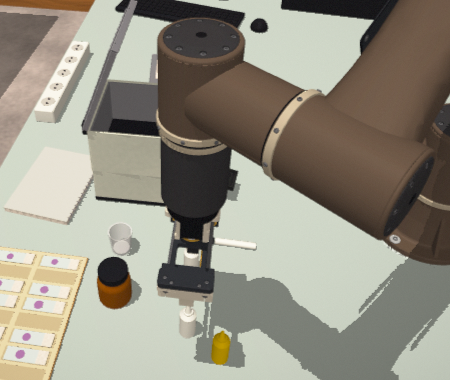

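View pics/t8.png

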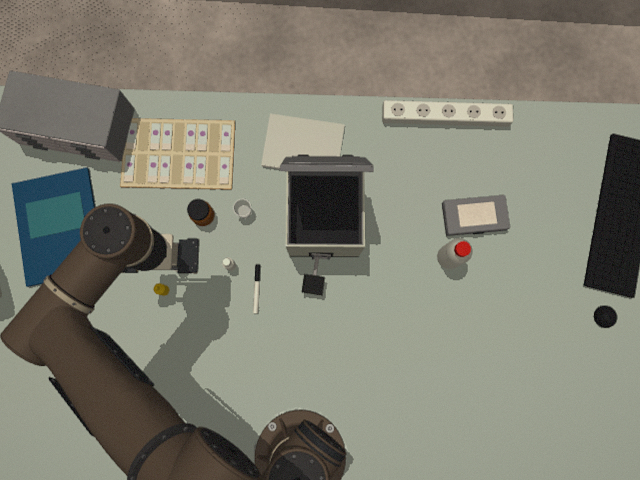

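>>> step_arm(
  deltas=[
    [2, 0.1, 0.15, 0, 0.2],
    [5, 0.1, 0.15, 0, 0.2],
    [8, 0.1, 0.15, 0, 0.2],
    [11, 0.1, 0.15, 0, 0.2],
    [13, 0.1, 0.15, 0, 0.2],
    [14, 0.1, 0.15, 0, 0.2],
    [14.2, 0.1, 0.15, 0, 0.3],
    [14.2, 0.1, 0.15, 0, 0.9],
    [14.2, 0.1, 0.15, 0, 0.9],
    [14.2, 0.1, 0.15, 0, 0.9],
  ],
  squeeze=10,
)

```text
t: 21.87
eef_pos: [0.4772, 0.3414, 0.0097]
ee_rot: [-0.72, 1.568, 0.871]
force: [-0.3, 1.2, 0.5]
width: 0.0489
```

>>> step_arm(
  deltas=[
    [0, 0, 0, 0, 0.9],
    [0, 0, 0, 0, 0.9],
    [0, 0, 0, 0, 0.9],
    [0, 0, 0, 0, 0.9],
    [0, 0, 0, 0, 0.9],
    [0, 0, 0, 0, 0.9],
    [0, 0, 0, 0, 0.9],
    [0, 0, 0, 0, 0.9],
    [-0.5, 0, 0, 0, 0.9],
    [-1.5, 0, 0, 0, 0.9],
  ],
)

```text
t: 22.7
eef_pos: [0.4757, 0.3397, 0.0223]
ee_rot: [2.377, 1.568, -2.315]
force: [0.5, 0.1, -1.2]
width: 0.0296
```

Run:
```python
from h import *
s=get_state();print(s["t"],s["eef_pos"].round(4),s["force"].round(2),s["width"])
f=grab_frame("wrist"); cv2.imwrite("pics/w9.png",f["pixels"][...,::-1])
f=grab_frame("side"); cv2.imwrite("pics/s9.png",cv2.resize(f["pixels"][280:480,250:450,::-1],None,fx=3,fy=3))
```

```text
22.7 [0.4757 0.3397 0.0223] [ 0.52  0.12 -1.17] 0.029578106291609358
```

View pics/w9.png

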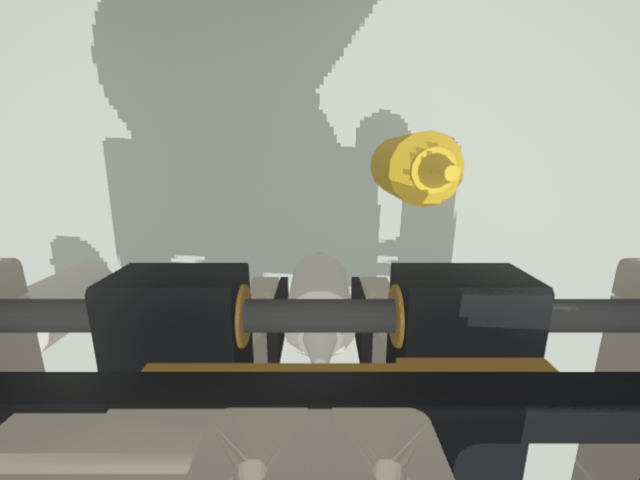

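View pics/s9.png

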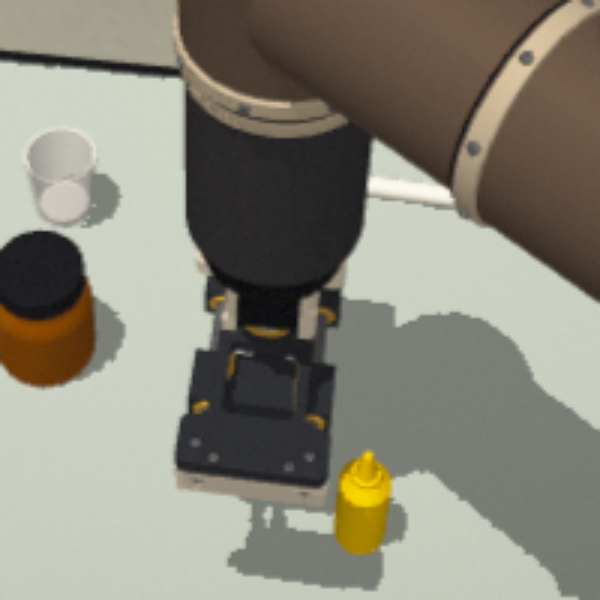

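>>> step_arm(
  deltas=[
    [-2, 0, 0, 0, 0.9],
    [-5, 0, 0, 0, 0.9],
    [-9, 0, 0, 0, 0.9],
    [-13, 0, -1, 0, 0.9],
    [-16.5, -0.5, -2.5, 0, 0.9],
    [-19.5, -1, -5, 0, 0.9],
    [-22, -1.5, -8, 0, 0.9],
    [-24, -2, -11, 0, 0.9],
    [-25.5, -2.6, -14, 0, 0.9],
    [-26, -3.3, -17.5, 0, 0.9],
  ],
)

```text
t: 23.63
eef_pos: [0.5139, 0.1657, 0.2863]
ee_rot: [-1.034, 1.566, 0.559]
force: [0.9, -0.1, -0.9]
width: 0.0293
```

>>> step_arm(
  deltas=[
    [0, -0.7, -3.5, 0, 0.9],
    [0, -1.4, -7, 0, 0.9],
    [0, -2, -10.5, 0, 0.9],
    [0, -2.6, -14, 0, 0.9],
    [0, -3.2, -17, 0, 0.9],
    [0, -3.6, -19.5, 0, 0.9],
    [0, -3.8, -20.8, 0, 0.9],
    [0, -3.8, -21.4, 0, 0.9],
    [0, -3.8, -21.4, 0, 0.9],
    [0, -3.8, -21.4, 0, 0.9],
  ],
)

```text
t: 24.47
eef_pos: [0.5552, -0.0467, 0.283]
ee_rot: [0.069, 1.571, 1.66]
force: [-0.4, 0.8, 0.4]
width: 0.0295
```

Run:
```python
from h import *
s=get_state();print(s["t"],s["eef_pos"].round(4),s["force"].round(2),s["width"])
f=grab_frame("wrist"); cv2.imwrite("pics/w10.png",f["pixels"][...,::-1])
f=grab_frame("side"); cv2.imwrite("pics/s10.png",f["pixels"][...,::-1])
```

```text
24.4667 [ 0.5552 -0.0467  0.283 ] [-0.4   0.8   0.39] 0.029543803312771316
```

View pics/w10.png

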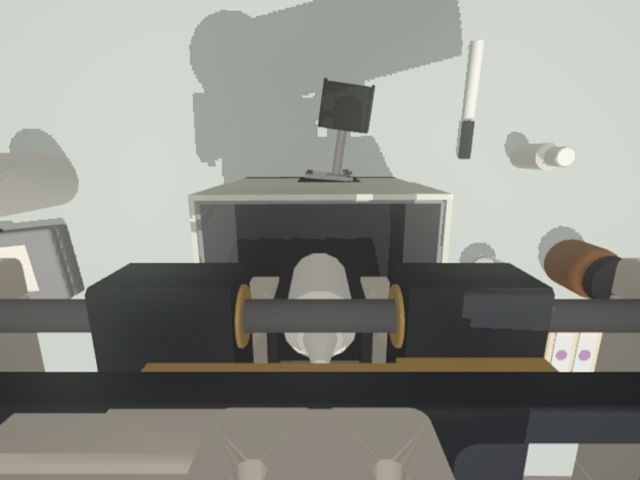

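View pics/s10.png

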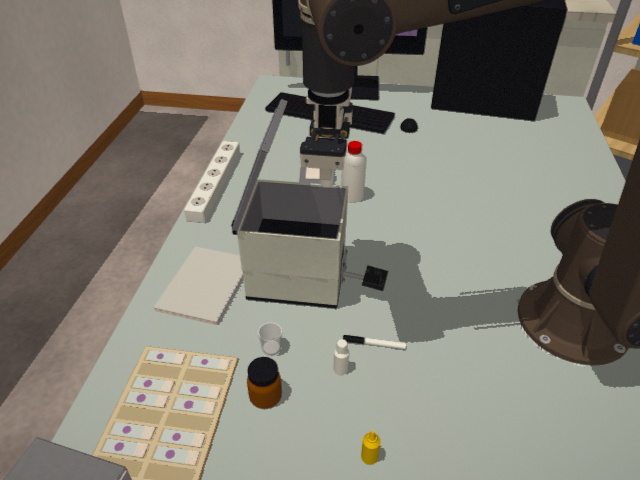

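>>> step_arm(
  deltas=[
    [1.5, 0, 0, 0, 0.9],
    [3.5, 0, 0, 0, 0.9],
    [5.5, 0, 0, 0, 0.9],
    [7.5, 0, 0, 0, 0.9],
    [9, 0, 0, 0, 0.9],
    [9.3, 0, 0, 0, 0.9],
    [9.3, 0, 0, 0, 0.4],
    [9.3, 0, 0, 0, 0.4],
    [9.3, 0, 0, 0, 0.4],
    [9.3, 0, 0, 0, 0.4],
  ],
)

```text
t: 25.4
eef_pos: [0.5561, -0.0467, 0.1913]
ee_rot: [-1.443, 1.569, 0.149]
force: [0.8, -0.7, -0.4]
width: 0.0494
```

>>> step_arm(
  deltas=[
    [0, 0, 0, 0, 0.4],
    [-2, 0, 0, 0, 0.4],
    [-5, 0, 0, 0, 0.4],
    [-9, 0, 0, 0, 0.6],
    [-12, 1, 0, 0, 1],
    [-13, 3, 0, 0, 1],
    [-13, 6, 1, 0, 1],
    [-13, 9, 2, 0, 1],
    [-13, 11, 2.8, 0, 1],
    [-13, 12, 3.1, 0, 1],
  ],
)

```text
t: 26.23
eef_pos: [0.4328, -0.0182, 0.3212]
ee_rot: [-1.069, 1.568, 0.523]
force: [-0.1, -0.4, -0.4]
width: 0.0114
```

Run:
```python
from h import *
s=get_state();print(s["t"],s["eef_pos"].round(4),s["force"].round(2),s["width"])
f=grab_frame("side"); cv2.imwrite("pics/s11.png",cv2.resize(f["pixels"][80:320,200:520,::-1],None,fx=2.4,fy=2.4))
f=grab_frame("wrist"); cv2.imwrite("pics/w11.png",f["pixels"][...,::-1]); Q=cloud(f,s)
t=(Q[...,2]>.03)&(Q[...,2]<.06)&(Q[...,0]>.40)&(Q[...,0]<.47)&(abs(Q[...,1]+.02)<.05)
q=Q[t];print("tread",t.sum(),np.percentile(q,[1,50,99],axis=0).round(3),cv2.minAreaRect(q[:,:2].astype(np.float32)))
```

```text
26.2333 [ 0.4328 -0.0182  0.3212] [-0.12 -0.37 -0.4 ] 0.011438605866936092
tread 1741 [[ 0.412 -0.048  0.041]
 [ 0.438 -0.02   0.046]
 [ 0.467  0.009  0.054]] ((0.4417651891708374, -0.020026860758662224), (0.055935561656951904, 0.05722850561141968), 83.3267822265625)
```

View pics/s11.png

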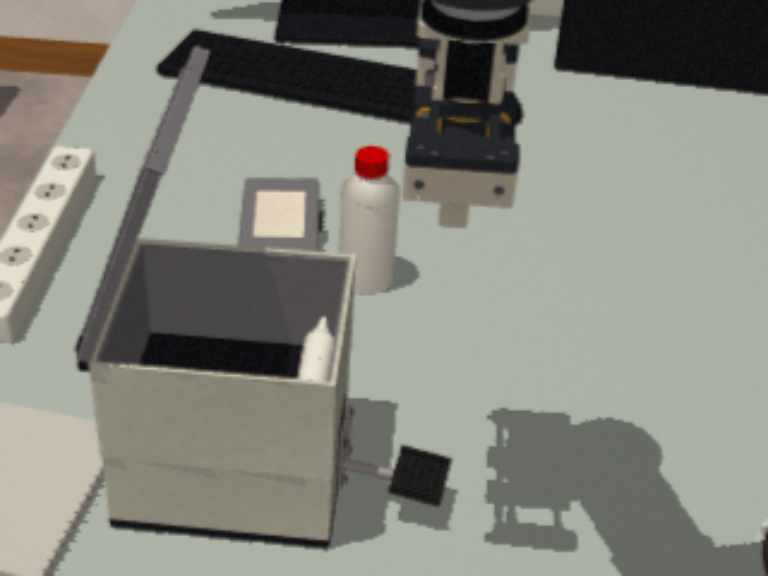

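View pics/w11.png

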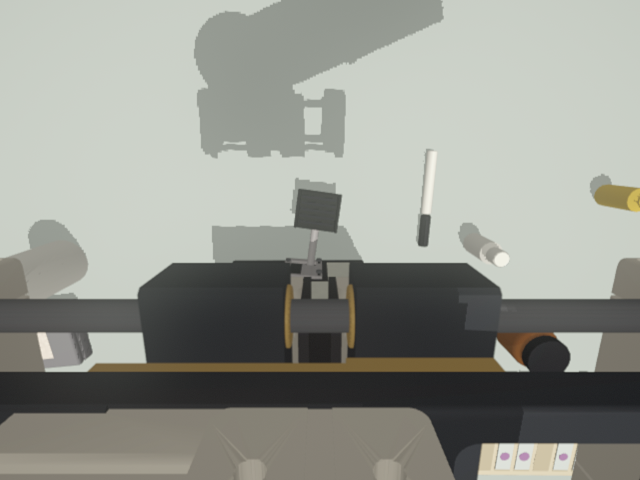

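>>> step_arm(
  deltas=[
    [2.5, -0.3, -0.3, 0, 1],
    [6.5, -0.3, -0.3, 0, 1],
    [10.5, -0.3, -0.3, 0, 1],
    [14.5, -0.3, -0.3, 0, 1],
    [18.5, -0.3, -0.3, 0, 1],
    [22, -0.3, -0.3, 0, 1],
    [25, -0.3, -0.3, 0, 1],
    [27, -0.3, -0.3, 0, 1],
    [28, -0.3, -0.3, 0, 1],
    [28.4, -0.3, -0.3, 0, 1],
  ],
  squeeze=15,
)

```text
t: 27.17
eef_pos: [0.4375, -0.022, 0.0338]
ee_rot: [1.963, 1.567, -2.729]
force: [-0.4, 0.5, 0.2]
width: 0.0005
```

```bash
python3 tr.py
```

```text
27.1667 [ 0.4375 -0.022   0.0338] [-0.42  0.47  0.25]
252 115 -45.0 11.0 0.0434
255 118 -45.0 11.0 0.0438
258 118 -45.0 11.0 0.0444
261 119 -46.0 11.0 0.0447
```

>>> step_arm(
  deltas=[
    [0.2, 0, 0, 0, 1],
    [0.4, 0, 0, 0, 1],
    [0.55, 0, 0, 0, 1],
    [0.65, 0, 0, 0, 1],
    [0.75, 0, 0, 0, 1],
    [0.85, 0, 0, 0, 1],
    [0.95, 0, 0, 0, 1],
    [1.05, 0, 0, 0, 1],
    [1.1, 0, 0, 0, 1],
    [1.1, 0, 0, 0, 1],
  ],
)

```text
t: 28.05
eef_pos: [0.4382, -0.0214, 0.0256]
ee_rot: [-1.712, 1.57, -0.121]
force: [-1.9, -0.7, 8.2]
width: 0.0003
```

>>> step_arm(
  deltas=[
    [0.1, 0, 0, 0, 1],
    [0.2, 0, 0, 0, 1],
    [0.25, 0, 0, 0, 1],
    [0.3, 0, 0, 0, 1],
    [0.35, 0, 0, 0, 1],
    [0.4, 0, 0, 0, 1],
    [0.42, 0, 0, 0, 1],
    [0.44, 0, 0, 0, 1],
    [0.45, 0, 0, 0, 1],
    [0.45, 0, 0, 0, 1],
  ],
)

```text
t: 28.88
eef_pos: [0.4383, -0.0214, 0.0212]
ee_rot: [-1.594, 1.57, -0.003]
force: [-1.1, -0.7, 7.9]
width: 0.0005
```

```bash
python3 tr.py
```

```text
28.8833 [ 0.4383 -0.0214  0.0212] [-1.12 -0.7   7.86]
252 118 -45.0 10.0 0.0358
255 122 -45.0 11.0 0.0361
258 122 -45.0 10.0 0.0367
261 122 -45.0 10.0 0.0373
```

>>> step_arm(
  deltas=[
    [0.02, 0, 0, 0, 1],
    [0.04, 0, 0, 0, 1],
    [0.06, 0, 0, 0, 1],
    [0.08, 0, 0, 0, 1],
    [0.08, 0, 0, 0, 1],
    [0.08, 0, 0, 0, 1],
    [0.08, 0, 0, 0, 1],
    [0.08, 0, 0, 0, 1],
    [0.08, 0, 0, 0, 1],
    [0.08, 0, 0, 0, 1],
  ],
)

```text
t: 29.77
eef_pos: [0.4383, -0.0214, 0.0204]
ee_rot: [-1.607, 1.57, -0.015]
force: [-1.2, -1.5, 7.8]
width: -0.0001
```

>>> step_arm(
  deltas=[
    [0.03, 0, 0, 0, 1],
    [0.06, 0, 0, 0, 1],
    [0.06, 0, -0.1, 0, 1],
    [0.06, 0, -0.2, 0, 1],
    [0.06, 0, -0.35, 0, 1],
    [0.06, 0, -0.5, 0, 1],
    [0.06, 0, -0.65, 0, 1],
    [0.06, 0, -0.8, 0, 1],
    [0.06, 0, -0.8, 0, 1],
    [0.06, 0, -0.8, 0, 1],
  ],
)

```text
t: 30.6
eef_pos: [0.4376, -0.0297, 0.0196]
ee_rot: [2.289, 1.57, -2.403]
force: [-2.6, -1.3, 7.0]
width: 0.0009
```

```bash
python3 tr.py
```

```text
30.6 [ 0.4376 -0.0297  0.0196] [-2.6  -1.29  7.02]
252 121 -54.0 1.0 0.0342
255 120 -54.0 1.0 0.0343
258 121 -54.0 1.0 0.0348
261 122 -55.0 1.0 0.0355
```

>>> step_arm(
  deltas=[
    [0, 0, -0.15, 0, 1],
    [0, 0, -0.3, 0, 1],
    [0, 0, -0.45, 0, 1],
    [0, 0, -0.6, 0, 1],
    [0, 0, -0.75, 0, 1],
    [0, 0, -0.9, 0, 1],
    [0, 0, -1.05, 0, 1],
    [0, 0, -1.2, 0, 1],
    [0, 0, -1.2, 0, 1],
    [0, 0, -1.2, 0, 1],
  ],
)

```text
t: 31.48
eef_pos: [0.4372, -0.0418, 0.0194]
ee_rot: [1.897, 1.569, -2.795]
force: [-5.1, -0.4, 7.6]
width: 0.0005
```

```bash
python3 tr.py
```

```text
31.4833 [ 0.4372 -0.0418  0.0194] [-5.06 -0.37  7.61]
252 122 -69.0 -13.0 0.0339
255 122 -68.0 -12.0 0.0342
258 121 -69.0 -13.0 0.0344
261 119 -68.0 -13.0 0.0356
```

Tread centre now about y −0.041; 9–10 mm more to the right, releasing some x friction.

>>> step_arm(
  deltas=[
    [0, 0, -0.15, 0, 1],
    [0, 0, -0.3, 0, 1],
    [0, 0.05, -0.45, 0, 1],
    [0, 0.05, -0.6, 0, 1],
    [0, 0.1, -0.75, 0, 1],
    [0, 0.1, -0.9, 0, 1],
    [0, 0.1, -1.0, 0, 1],
    [0, 0.1, -1.0, 0, 1],
    [0, 0.1, -1.0, 0, 1],
    [0, 0.1, -1.0, 0, 1],
  ],
)

```text
t: 32.37
eef_pos: [0.4374, -0.0512, 0.0197]
ee_rot: [-1.027, 1.57, 0.565]
force: [-2.8, 2.4, 8.1]
width: 0.0007
```

```bash
python3 tr.py
```

```text
32.3667 [ 0.4374 -0.0512  0.0197] [-2.8   2.38  8.08]
252 120 -79.0 -24.0 0.0343
255 120 -79.0 -24.0 0.0345
258 120 -79.0 -23.0 0.0347
261 121 -79.0 -23.0 0.0358
```

>>> step_arm(
  deltas=[
    [-0.04, 0, 0.05, 0, 1],
    [-0.1, 0, 0.1, 0, 1],
    [-0.18, 0, 0.15, 0, 1],
    [-0.26, 0, 0.15, 0, 1],
    [-0.34, 0, 0.15, 0, 1],
    [-0.42, 0, 0.15, 0, 1],
    [-0.5, 0, 0.15, 0, 1],
    [-0.58, 0, 0.15, 0, 1],
    [-0.66, 0, 0.15, 0, 1],
    [-0.74, 0, 0.15, 0, 1],
  ],
)

```text
t: 33.25
eef_pos: [0.4372, -0.05, 0.0271]
ee_rot: [3.136, 1.571, -1.556]
force: [-3.5, 0.1, 7.9]
width: 0.0007
```

```bash
python3 tr.py
```

```text
33.25 [ 0.4372 -0.05    0.0271] [-3.51  0.11  7.89]
252 122 -77.0 -22.0 0.0427
255 122 -77.0 -22.0 0.0429
258 122 -77.0 -22.0 0.0431
261 122 -77.0 -22.0 0.044
```

Tread follows, load 8 N. Continue easing up.

>>> step_arm(
  deltas=[
    [-0.08, 0, 0, 0, 1],
    [-0.16, 0, 0, 0, 1],
    [-0.24, 0, 0, 0, 1],
    [-0.32, 0, 0, 0, 1],
    [-0.4, 0, 0, 0, 1],
    [-0.48, 0, 0, 0, 1],
    [-0.56, 0, 0, 0, 1],
    [-0.64, 0, 0, 0, 1],
    [-0.72, 0, 0, 0, 1],
    [-0.8, 0, 0, 0, 1],
  ],
)

```text
t: 34.13
eef_pos: [0.4374, -0.05, 0.0352]
ee_rot: [-1.937, 1.57, -0.345]
force: [-2.3, -0.4, 8.8]
width: 0.0004
```

>>> step_arm(
  deltas=[
    [-0.08, 0, 0, 0, 1],
    [-0.16, 0, 0, 0, 1],
    [-0.24, 0, 0, 0, 1],
    [-0.32, 0, 0, 0, 1],
    [-0.4, 0, 0, 0, 1],
    [-0.48, 0, 0, 0, 1],
    [-0.56, 0, 0, 0, 1],
    [-0.64, 0, 0, 0, 1],
    [-0.72, -0.05, 0, 0, 1],
    [-0.8, -0.05, 0, 0, 1],
  ],
)

```text
t: 34.97
eef_pos: [0.438, -0.05, 0.0433]
ee_rot: [-1.864, 1.57, -0.273]
force: [-2.3, -0.9, 7.8]
width: 0.0004
```

```bash
python3 tr.py
```

```text
34.9667 [ 0.438  -0.05    0.0433] [-2.33 -0.94  7.83]
252 124 -77.0 -22.0 0.0612
255 124 -77.0 -22.0 0.0612
258 122 -77.0 -22.0 0.0614
261 123 -77.0 -22.0 0.0622
```

>>> step_arm(
  deltas=[
    [-0.08, 0, 0, 0, 1],
    [-0.16, 0, 0, 0, 1],
    [-0.24, 0, 0, 0, 1],
    [-0.32, -0.05, 0, 0, 1],
    [-0.4, -0.05, 0, 0, 1],
    [-0.48, -0.05, 0, 0, 1],
    [-0.56, -0.05, 0, 0, 1],
    [-0.64, -0.1, 0, 0, 1],
    [-0.72, -0.1, 0, 0, 1],
    [-0.8, -0.1, 0, 0, 1],
  ],
)

```text
t: 35.85
eef_pos: [0.4389, -0.05, 0.0513]
ee_rot: [-2.228, 1.57, -0.636]
force: [-2.8, -1.1, 7.8]
width: 0.0003
```

>>> step_arm(
  deltas=[
    [-0.08, 0, 0, 0, 1],
    [-0.16, 0, 0, 0, 1],
    [-0.24, -0.05, 0, 0, 1],
    [-0.32, -0.05, 0, 0, 1],
    [-0.4, -0.1, 0, 0, 1],
    [-0.48, -0.1, 0, 0, 1],
    [-0.56, -0.1, 0, 0, 1],
    [-0.64, -0.15, 0, 0, 1],
    [-0.72, -0.15, 0, 0, 1],
    [-0.8, -0.15, 0, 0, 1],
  ],
)

```text
t: 36.68
eef_pos: [0.44, -0.0501, 0.0591]
ee_rot: [2.279, 1.57, -2.413]
force: [-2.8, 0.8, 8.6]
width: 0.0006
```

```bash
python3 tr.py
python3 - <<'E'
from h import *
f=grab_frame("side"); cv2.imwrite("pics/s12.png",f["pixels"][80:320,200:520,::-1])
E
```

```text
36.6833 [ 0.44   -0.0501  0.0591] [-2.83  0.8   8.59]
252 124 -77.0 -22.0 0.0786
255 123 -77.0 -22.0 0.0786
258 125 -77.0 -22.0 0.0784
261 125 -77.0 -21.0 0.0785
```

View pics/s12.png

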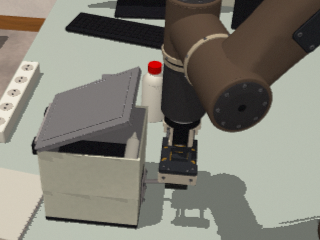

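>>> step_arm(
  deltas=[
    [-0.07, 0, 0, 0, 1],
    [-0.14, 0, 0, 0, 1],
    [-0.21, -0.05, 0, 0, 1],
    [-0.27, -0.05, 0, 0, 1],
    [-0.33, -0.1, 0, 0, 1],
    [-0.39, -0.1, 0, 0, 1],
    [-0.45, -0.1, 0, 0, 1],
    [-0.51, -0.15, 0, 0, 1],
    [-0.57, -0.15, 0, 0, 1],
    [-0.63, -0.15, 0, 0, 1],
  ],
)

```text
t: 37.62
eef_pos: [0.4411, -0.0501, 0.0653]
ee_rot: [1.968, 1.57, -2.724]
force: [-4.6, 0.7, 8.4]
width: 0.0005
```

>>> step_arm(
  deltas=[
    [-0.05, 0, 0, 0, 1],
    [-0.1, 0, 0, 0, 1],
    [-0.15, -0.05, 0, 0, 1],
    [-0.2, -0.05, 0, 0, 1],
    [-0.25, -0.05, 0, 0, 1],
    [-0.3, -0.1, 0, 0, 1],
    [-0.35, -0.1, 0, 0, 1],
    [-0.4, -0.1, 0, 0, 1],
    [-0.45, -0.1, 0, 0, 1],
    [-0.5, -0.1, 0, 0, 1],
  ],
)

```text
t: 38.45
eef_pos: [0.4423, -0.0501, 0.0704]
ee_rot: [2.099, 1.57, -2.592]
force: [-4.2, -1.3, 8.3]
width: 0.0003
```

```bash
python3 tr.py
```

```text
38.45 [ 0.4423 -0.0501  0.0704] [-4.2  -1.3   8.25]
252 124 -77.0 -22.0 0.0906
255 126 -78.0 -22.0 0.0906
258 125 -77.0 -22.0 0.0904
261 124 -77.0 -22.0 0.0904
```

>>> step_arm(
  deltas=[
    [-0.04, 0, 0, 0, 1],
    [-0.08, 0, 0, 0, 1],
    [-0.12, -0.03, 0, 0, 1],
    [-0.16, -0.05, 0, 0, 1],
    [-0.2, -0.05, 0, 0, 1],
    [-0.24, -0.07, 0, 0, 1],
    [-0.28, -0.08, 0, 0, 1],
    [-0.32, -0.1, 0, 0, 1],
    [-0.36, -0.1, 0, 0, 1],
    [-0.4, -0.1, 0, 0, 1],
  ],
)

```text
t: 39.33
eef_pos: [0.4432, -0.0501, 0.0743]
ee_rot: [2.047, 1.57, -2.645]
force: [-5.0, 0.2, 8.7]
width: 0.0005
```

>>> step_arm(
  deltas=[
    [-0.03, 0, 0, 0, 1],
    [-0.06, 0, 0, 0, 1],
    [-0.09, 0, 0, 0, 1],
    [-0.12, -0.03, 0, 0, 1],
    [-0.15, -0.05, 0, 0, 1],
    [-0.18, -0.05, 0, 0, 1],
    [-0.21, -0.05, 0, 0, 1],
    [-0.24, -0.05, 0, 0, 1],
    [-0.27, -0.05, 0, 0, 1],
    [-0.3, -0.05, 0, 0, 1],
  ],
)

```text
t: 40.17
eef_pos: [0.4439, -0.05, 0.0774]
ee_rot: [2.294, 1.57, -2.398]
force: [-4.6, -0.6, 8.0]
width: 0.0003
```

>>> step_arm(
  deltas=[
    [-0.03, 0, 0, 0, 1],
    [-0.06, 0, 0, 0, 1],
    [-0.09, 0, 0, 0, 1],
    [-0.12, 0, 0, 0, 1],
    [-0.15, 0, 0, 0, 1],
    [-0.18, 0, 0, 0, 1],
    [-0.21, 0, 0, 0, 1],
    [-0.24, 0, 0, 0, 1],
    [-0.27, 0, 0, 0, 1],
    [-0.3, 0, 0, 0, 1],
  ],
)

```text
t: 41.0
eef_pos: [0.4444, -0.0497, 0.0798]
ee_rot: [0.458, 1.571, 2.049]
force: [-0.1, -0.1, 0.3]
width: 0.0005
```

```bash
python3 tr.py
```

```text
41.0 [ 0.4444 -0.0497  0.0798] [-0.08 -0.07  0.29]
252 124 -77.0 -22.0 0.0987
255 124 -77.0 -21.0 0.0985
258 124 -77.0 -22.0 0.0983
261 124 -77.0 -22.0 0.0992
```

Force is zero and the tread is at its rest height. Retreat upward and check.

>>> step_arm(
  deltas=[
    [-0.5, 0, 0, 0, 1],
    [-2, 0, 0, 0, 1],
    [-4, 0.5, 0, 0, 1],
    [-6, 1, 0, 0, 1],
    [-8, 1, 0, 0, 1],
    [-9, 1, 0, 0, 1],
    [-10, 1, 0, 0, 1],
    [-10, 1, 0, 0, 1],
    [-10, 1, 0, 0, 1],
    [-10, 1, 0, 0, 1],
  ],
)

```text
t: 41.88
eef_pos: [0.434, -0.05, 0.1793]
ee_rot: [1.449, 1.57, 3.04]
force: [0.3, 0.4, 0.3]
width: 0.0004
```

Run:
```python
from h import *
s=get_state();print(s["t"],s["eef_pos"].round(4),s["force"].round(2))
f=grab_frame("side"); cv2.imwrite("pics/s13.png",f["pixels"][...,::-1])
f=grab_frame("top"); Q=cloud(f); cv2.imwrite("pics/t13.png",f["pixels"][...,::-1])
m=(Q[...,2]>.205)&(Q[...,2]<.3)&(Q[...,0]>.53)&(Q[...,0]<.715)&(Q[...,1]>-.13)&(Q[...,1]<.04); p=Q[m]
print("lid z(x)",np.polyfit(p[:,0],p[:,2],1),np.median(p[:,2]),len(p))
f=dict(np.load("top0.npz"));Q=cloud(f)
m=(Q[...,2]>.205)&(Q[...,2]<.3)&(Q[...,0]>.53)&(Q[...,0]<.715)&(Q[...,1]>-.13)&(Q[...,1]<.04); p=Q[m]
print("start",np.polyfit(p[:,0],p[:,2],1),np.median(p[:,2]))
for n in("wash","cup","slidebox","jar","pen"):
    grab_frame("side"); r=masks_of(n,"side"); print(n,[(round(d["conf"],2),np.round(d["extent"]).tolist()) for d in r[:2]])
```

```text
41.8833 [ 0.434  -0.05    0.1793] [0.27 0.39 0.33]
lid z(x) [-0.00078694  0.22029618] 0.2199042925330974 5016
start [-0.00040481  0.22010789] 0.21985555513163213
wash [(0.74, [340.0, 143.0, 369.0, 204.0])]
cup [(0.96, [257.0, 318.0, 285.0, 355.0]), (0.65, [232.0, 174.0, 387.0, 311.0])]
slidebox [(0.7, [298.0, 152.0, 334.0, 180.0])]
jar [(0.84, [247.0, 356.0, 284.0, 410.0])]
pen [(0.81, [343.0, 334.0, 407.0, 350.0])]
```

View pics/s13.png

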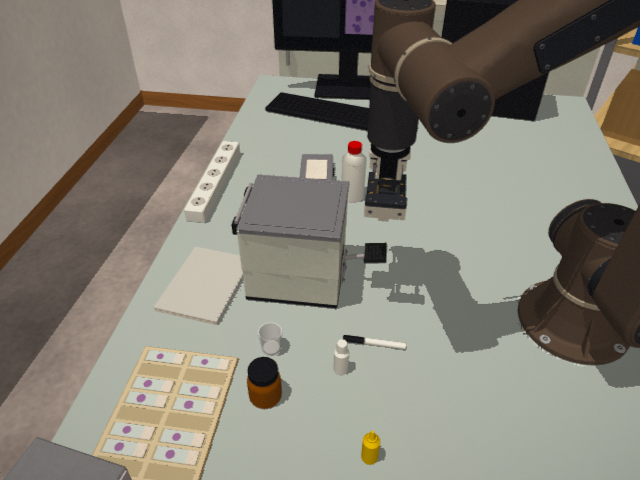

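View pics/t13.png

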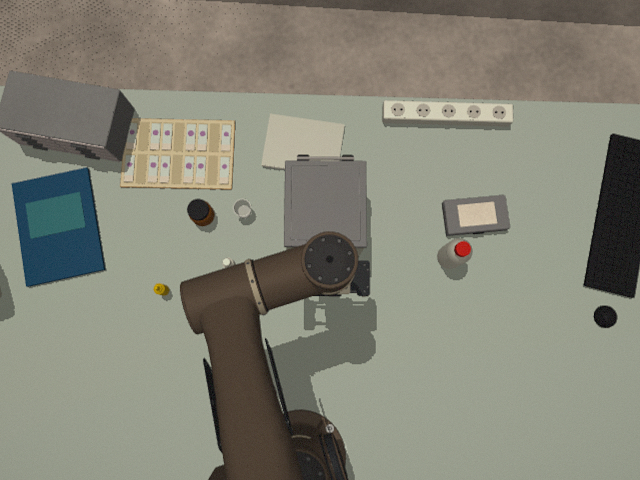

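The lid at (325,203) in the top view is shut and lies as flat as at the start. The pedal at (375,253) in the side view is back up, and the other things stand where they were. The robot touches nothing, so I hand the job in.

```bash
python3 -c "
from station import *
print(job_done())"
```

```text
the job is handed in; nothing more can be done
None
```

The empty dropper bottle is in the bin, the pedal is back up at rest and the lid is shut. I handed the job in at about 42 s.

- **Parking:** I pressed the pedal with closed fingers, with readings of 5 to 9 N. I found the way under the tooth by feel, moved the lever 30 mm left and let it up into the notch. The force fell to zero and the lid stood up by itself, its front edge about 0.41 m above the bench.
- **Bottle:** I gripped the uncapped white one (29.6 mm across the jaws) and let it go over the front of the mouth. A picture showed it inside, below the rim.
- **Release:** I pressed down again and went back right to y = −0.05. I then eased the pedal up in about 8 s, with a steady load of 8 to 9 N until the tread reached rest and the force dropped to zero.

**Last checks:**
- The lid lies flat at z = 0.220, the same as at the start.
- The tread is back at rest height (0.098 m near its front edge).
- The wash bottle, cup, slide box, jar and pen are within about 2 pixels of where they were, and the capped and yellow bottles look unmoved.
- No wrist force reading passed 11 N.

**What disagreed or was not checked:**
- **Fingertips:** they really sit about 17 mm behind the TCP, not 17 mm ahead as stated. My first press therefore stopped in the air above the tread, and I worked from the measured offset after that.
- **Hard stop:** I never ran onto it; the lever passed the tooth both ways just above it.
- **Force:** it was read only at the end of each move, so short peaks in between were not seen.

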